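# Tighten the screw eye of a plaster mould with a turning bar

## Robot

A 6-joint arm with a two-finger parallel gripper is mounted at the origin on the work surface. World frame = base frame: x ahead of the robot, y to its left, z up, the work surface at z = 0. Lengths are in m, angles in rad, forces in N, time in s.
With the tool pointing down it reaches from about 0.25 to 0.775 m from the base axis. Payload 4 kg.
Tool frame: the origin (TCP) lies between the finger pads; the fingertips stand 19 mm ahead of it and the grasp point (between the pads) is the TCP (robot.tip_reach is the y of the fingertips in the tool frame, in m); y points along the fingers, x is the direction in which the jaws open and shut, and the axes are right-handed (so a half turn about y gives the same grasp; the last joint's range is limited). The gripper opens to 94 mm and grips with 3 to 60 N. Pads are 16 mm wide; open, the fingers measure 119 mm over their backs; the gripper's body (75 mm by 177 mm) begins 78 mm behind the grasp point.
Start: joints at [-1.387, 0.087, 1.371, -0, 1.684, -0.103], TCP at [0.156, -0.528, 0.225] pointing down, gripper open.
Joint ranges: [-3.1, 3.1], [-0.76, 2.03], [0.27, 2.55], [-1.08, 4.22], [0.17, 2.65], [-2.57, 2.57]. Speed limits (rad/s): [2.79, 2.79, 3.14, 3.14, 3.14, 3.14].

## Interface

Orientations are given as [roll, pitch, yaw] about the fixed x, y, z axes, in that order (R = Rz(yaw) Ry(pitch) Rx(roll)).
In Python, from bench import robot, imaging, order gives the robot as it stands.
- The arm moves only by the tool send_rows, never from a script. Its argument "moves" is text: rows parted by semicolons, each of 5 numbers parted by spaces: the gripper's target within -1 to 1 (shut at 1, half-way at 0, fully open at -1), then the shift along the tool's x, y, z in m, then the turn about the tool's y in degrees. In form: fingers tx ty tz roll; .... A call has exactly 10 rows; each row shifts and turns the commanded pose from where the row before left it, along the tool's axes as they then stand; what a row does not reach is not made up. A row lasts 1/12 s, in which the tool goes at most 41.7 mm and 7.16 degrees, less where a joint would pass 70% of its speed; a pose out of reach is approached as far as the arm can. A call with a gripper value outside its range is refused whole. The fingers move at their own pace and stop on an object; the grip force is fixed at half the most. Time passes only in rows, so rows that do not move let the fingers close, or fill a call up. It gives the time, the measured TCP pose, the force and the opening at its end, in the units of the state.
- robot.get_obs(): the state, without advancing time (a new reading comes with each control period).
- imaging.snapshot(name): name is "scene" or "top" or "wrist"; returns a dict with "image" (384x512x3 uint8, red, green, blue), "mtx" (3x3 intrinsics, pixels), "R" (3x3) and "t" (3): a world point X has camera coordinates R X + t. Camera axes: x right, y down, z forward; pixel columns grow to the right and rows downward; lengths in m; the calibration is good to about 2 mm. A picture is of the moment at which its call begins. There is no depth.
- order.close_job(): hands the job in, once; it reports no verdict.
Trained networks look in a picture, given as the dict that the camera call returned (one of the last four; its "shot" number tells which), for a name from the list of things; names that differ only in an ending like _2 or _b are one class to them, and where a whole thing is asked for, a point or a joint stands for the part that bears it (a point fixed in the world has none). Each returns a list of dicts, best first, with "conf" (0 to 1); they miss things now and then, are a little off and sometimes report something else, mostly with a low value. They report only what shows in the picture. A call takes as long as a camera call. They do not tell look-alikes from the thing itself.
- imaging.recognise(picture, target): "centre" ([column, row] in pixels, amid what is visible of it).
- imaging.landmark_of(picture, target): "centre" ([column, row] in pixels: a listed point, or the origin of a listed thing).
The state is a dict: "time": time; "joint_positions": joint angles; "qvel": joint speeds; "joint_torque": joint torques, N m; "tool_pos": TCP position; "ee_rot": TCP orientation; "wrist_force": force on the tool from outside, world axes, zero at the start; "wrist_torque": the same for the moment, N m; "width": finger opening in m.
Only numpy, scipy, OpenCV 4.12 (cv2) and the standard library are available. Lean on these libraries where they do the work, as an engineer would, in place of code of your own. Each camera call takes 0.05 s, during which the arm holds its last target.

## Task

Take the turning bar off its wooden rest, slide it through the loop of the screw eye on the plaster mould and use it as a lever to turn the eye clockwise (seen from above) until it has come home on its seat and is firmly tight; feel for it, and do not force it beyond that or the plaster cracks. Then draw the bar out and lay it back in its rest the way it lay before, leaving the clay figures, the pot and the other tools where they are.

Things in the scene. Friction and masses are not known exactly. Their poses are not given: they have to be found in the camera images.
- eye (a joint): Turning angle of the steel screw eye about its upright axis; grows clockwise seen from above. Starts at 0 to 0.45 rad; comes home on a rigid seat at 0.95. Turns against about 0.06 N m and stays where left. On the seat the torque climbs while the angle hardly changes: firmly tight at 0.3 to 0.45 N m about the eye's axis (push times distance plus the grip's own twist); under 0.2 is loose.
- eye_loop (a point): Centre of the eye's loop, on its turning axis, 96 mm above the table; turns with the eye. An upright ring: hole 20 mm across, 29 mm outside, 14 mm thick along the hole. x runs along the hole (level; the bar may enter from either side), z up. The 12 mm bar is loose in it and swings 0.45 rad, plus some give, out of line with the hole before it bears on both edges and turns the eye.
- mould: White plaster press mould between plywood boards, 150 x 130 mm, 60 mm high, fixed to the table, four dowel ends at its top's corners and the screw eye in the middle (shank 12 mm, collar 24 mm). Origin: centre of its underside, below the eye. The plaster cracks if the bar bears on the eye or mould with over 70 N in all, both edges of the loop added up: about 0.6 N m on the eye.
- bar: The turning bar, 0.1 to 0.16 kg, level in its rest: square wooden handle 80 mm long, 18 x 18 mm, and round aluminium shaft 12 mm thick, 120 mm long, the last 4 mm tapered. Origin: on its axis where handle meets shaft; x points to the tip. The handle (x = -80 to 0 mm) overhangs freely, its underside 41 mm above the table; gripped 30 mm behind the origin it is clear of the forks.
- bar_tip (a point): Tip of the bar's shaft, on its axis, 120 mm ahead of the bar's origin. It has to pass well beyond the loop: 15 mm or more past the loop's centre, with the handle on the other side.
- rest: Wooden rest of the bar, fixed to the table: a base 100 x 50 x 12 mm with two forks of V shape (45 degree arms, 8 mm thick, tops 67 mm above the table), 40 mm before and behind its middle, that carry the shaft. Origin: centre of its underside; its x axis points the way the bar's tip points.
- cradle (a point): Where the bar's origin lies when the bar lies in its rest: on the line of the V forks, 52 mm from the rest's middle on the handle's side (x = -52 mm), 50 mm above the table. It does not move with the bar.
- dog: Bystander: small brown clay dog, about 90 mm long and 44 mm high, loose. Origin: centre of its underside.
- lizard: Bystander: brown clay animal with a long body, about 150 mm long and 47 mm high, loose. Origin: centre of its underside.
- bird: Bystander: brown clay bird, 42 mm in diameter and 45 mm high, loose. Origin: centre of its underside.
- pot: Bystander: white water cup, 68 mm in diameter and 55 mm high, loose. Origin: centre of its underside.
- tower: Bystander: brown clay tower with a pointed roof, 72 mm in diameter and 130 mm high, loose. Origin: centre of its underside.
- scraper: Bystander: flat wooden scraper, 90 x 50 x 6 mm, loose. Origin: centre of its underside.
- brush: Bystander: flat brush, 160 mm long, lying on the table, loose. Origin: centre of its underside.
There are look-alikes about, which are no part of the job. There is more than one size of the bar; the one meant has the size given above. What is shaped like the mould but blue is not meant.

How it is judged:
On the way, in this order (a step that is already met when the one before it is completed fails the run):
1. the bar is through the eye's loop, its tip at least 15 mm past the middle (((x of bar_tip in the frame of eye_loop above 0.015 m and x of bar in the frame of eye_loop below -0.02 m) or (x of bar_tip in the frame of eye_loop below -0.015 m and x of bar in the frame of eye_loop above 0.02 m)) and z of bar_tip in the frame of eye_loop between -0.03 and 0.03 m and z of bar in the frame of eye_loop between -0.03 and 0.03 m and y of bar_tip in the frame of eye_loop between -0.06 and 0.06 m and y of bar in the frame of eye_loop between -0.09 and 0.09 m), for 0.1 s.
2. with the bar in the loop, the eye is turned clockwise onto its seat and pulled up tight (all of step 1 and value of joint eye above 0.93 rad and contact force between bar and mould above 20 N), for 0.2 s.
At the end, for the whole second after the job is handed in: the eye still stands on its seat (joint within 0.02 rad of 0.95 or beyond) and is still; the bar lies still in both forks of its rest as it did at the start: its origin within 20 mm of the cradle point along the rest and within 6 mm across and in height, its axis within 0.12 rad of the rest's (value of joint eye above 0.93 rad and velocity of joint eye between -0.05 and 0.05 rad/s and x of bar in the frame of cradle between -0.02 and 0.02 m and y of bar in the frame of cradle between -0.006 and 0.006 m and z of bar in the frame of cradle between -0.006 and 0.006 m and angle between the x axis of bar and the x axis of rest, either way round below 0.12 rad and linear speed of bar below 0.02 m/s); the robot touches nothing.
It fails at once if the bar is forced against the eye or the mould (contact force between bar and mould above 70 N).
It fails at once if a clay figure, the pot or a tool is shoved or knocked over (distance of any of dog, lizard, bird, pot, tower, scraper, brush from where it was at the start of the episode above 0.025 m or angle between any of dog, lizard, bird, pot, tower, scraper, brush's own z axis and vertical above 0.5 rad).
It also fails if it takes over 72 s, if anything falls off the work surface, if the arm or the gripper's body presses on something with over 40 N, if the wrist force passes 120 N, or if a joint passes its speed limit or range.

## Working session

There is one attempt and no reset: what is moved stays moved. The work goes in short steps, Python scripts to look and compute and a tool call to move; the robot and the scene stay as the last step left them, time stands still between calls to the robot, and variables do not carry over. Pictures are saved under pics/ and viewed, and the job is handed in when it is done.

Besides the shell and the picture viewer there is one more tool, called after "Emit:" by a JSON object that holds its "fn" and its "kwargs", one argument or row to a line. send_rows: Moves the arm, as the interface text tells. Its arguments: {"type":"object","properties":{"moves":{"type":"string"}},"required":["moves"]}

```bash
ls; mkdir -p pics; python3 - <<'E'
from bench import robot, imaging, order
import cv2
o=robot.get_obs()
for k,v in o.items(): print(k,v)
for n in ["scene","top","wrist"]:
    p=imaging.snapshot(n); cv2.imwrite(f"pics/{n}0.png",p["image"][:,:,::-1])
    print(n,p["mtx"].tolist(),p["R"].tolist(),p["t"].tolist(),p["shot"])
    for t in ["bar","bar_tip","eye_loop","mould","rest"]:
        print(t,[(d["conf"],d["centre"]) for d in imaging.landmark_of(p,t)][:4])
E
```

```text
pics
time 0.0
joint_positions [-1.38712544e+00  8.79642987e-02  1.37221930e+00 -9.02255497e-06
  1.68359390e+00 -1.03105435e-01]
qvel [-0.00109186  0.00164648  0.00234435  0.00055692  0.00111056  0.00102642]
joint_torque [-1.97840985e-03 -3.40184391e+01 -3.02429867e+01  7.16269319e-02
  3.29552300e-02 -1.49746807e-04]
tool_pos [ 0.15547277 -0.52705157  0.22331678]
ee_rot [-1.57058038  0.00217416 -1.28402077]
wrist_force [ 0.35364228 -0.93964375  0.81968801]
wrist_torque [ 0.02453247 -0.04623401  0.00041238]
width 0.09404635048283215
scene [[476.39405474534675, 0.0, 256.12725180496653], [0.0, 476.39405474534675, 192.56663617333905], [0.0, 0.0, 1.0]] [[-0.449674603531098, 0.8931304498835776, 0.01052380301545971], [0.46945994942314595, 0.24635509653467644, -0.8478894516969813], [-0.7598684799534502, -0.3763338489986631, -0.530068606192712]] [0.2524350159582734, -0.21481184704203288, 1.8817314004459065] 1
bar [(0.56, [224.5, 170.4]), (0.42, [206.1, 160.0])]
bar_tip [(0.56, [191.0, 184.5]), (0.41, [185.1, 160.1])]
eye_loop [(0.65, [321.8, 221.8]), (0.58, [355.1, 269.8]), (0.55, [406.6, 18
[... 588 characters left out ...]
.2]), (0.21, [264.8, 252.2])]
bar_tip [(0.82, [329.8, 182.9]), (0.62, [404.0, 241.5])]
eye_loop [(0.6, [186.0, 221.2]), (0.48, [106.6, 289.3])]
mould [(0.94, [190.7, 221.3]), (0.71, [125.0, 288.9]), (0.31, [248.8, 161.0])]
rest [(0.64, [322.6, 203.8]), (0.3, [328.2, 228.3])]
wrist [[267.3558130166988, 0.0, 250.7807481441169], [0.0, 267.3558130166988, 191.6357357860425], [0.0, 0.0, 1.0]] [[0.2836765532274594, -0.9589199724855193, 0.00031546372576861484], [-0.9184107802568428, -0.2715981119124977, 0.287673607259315], [-0.2757702882056164, -0.08189598264835805, -0.9577284563847176]] [-0.5516320852899702, -0.029148580215823026, 0.3914342336925577] 3
bar []
bar_tip []
eye_loop []
mould []
rest []
```

View pics/scene0.png

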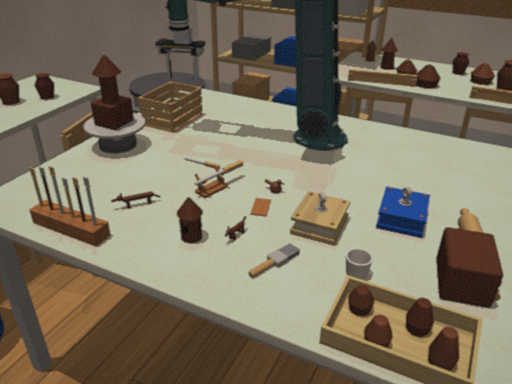

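View pics/top0.png

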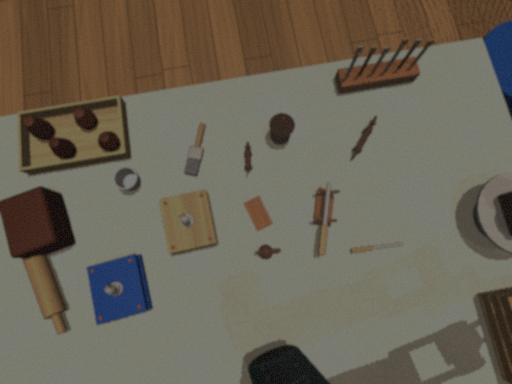

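View pics/wrist0.png

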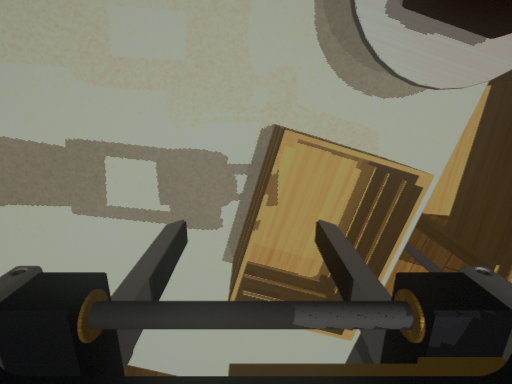

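The real bar lies in its rest at about (325,215) in the top view, with its handle towards the base. The wooden mould's eye is at (187,220); the blue mould is the look-alike. Now I'll measure them.

```bash
cat > h.py <<'E'
import numpy as np, cv2
from bench import robot, imaging, order
def ray(p,px,z):
    d=np.linalg.inv(p["mtx"])@np.array([px[0],px[1],1.]); R=np.array(p["R"]);t=np.array(p["t"])
    c=-R.T@t; w=R.T@d; return c+w*(z-c[2])/w[2]
def proj(p,X):
    c=np.array(p["R"])@np.array(X)+np.array(p["t"]); u=np.array(p["mtx"])@c; return u[:2]/u[2]
def tri(obs):
    A=[];b=[]
    for p,px in obs:
        R=np.array(p["R"]);t=np.array(p["t"]);c=-R.T@t
        w=R.T@np.linalg.inv(p["mtx"])@np.array([px[0],px[1],1.]);w/=np.linalg.norm(w)
        P=np.eye(3)-np.outer(w,w);A.append(P);b.append(P@c)
    return np.linalg.solve(sum(A),sum(b))
def tcp():
    from scipy.spatial.transform import Rotation as Ro
    o=robot.get_obs(); return np.array(o["tool_pos"]),Ro.from_euler("xyz",o["ee_rot"]).as_matrix(),o
def crop(p,x0,y0,x1,y1,f,name):
    im=p["image"][y0:y1,x0:x1,::-1]; cv2.imwrite("pics/"+name,cv2.resize(im,None,fx=f,fy=f,interpolation=cv2.INTER_CUBIC))
E
python3 - <<'E'
from h import *
s=imaging.snapshot("scene"); t=imaging.snapshot("top")
crop(t,140,165,360,265,3.5,"t1.png"); crop(s,175,140,375,260,4,"s1.png")
np.set_printoptions(precision=4,suppress=True)
print(ray(t,(327.4,227.7),.05),ray(s,(224.5,170.4),.05)); print(ray(t,(329.8,182.9),.05),ray(s,(191,184.5),.05))
print(ray(t,(186,221.2),.096),ray(s,(321.8,198.4),.096)); 
for n in ["dog","lizard","bird","pot","tower","scraper","brush","mould","rest"]:
  for p in (s,t):
    print(n,[(d["conf"],ray(p,d["centre"],0)[:2]) for d in imaging.landmark_of(p,n)][:2])
_,R,_=tcp(); print(R)
E
```

```text
[ 0.4706 -0.1673  0.05  ] [ 0.4771 -0.1584  0.05  ]
[ 0.5905 -0.2011  0.05  ] [ 0.6026 -0.2056  0.05  ]
[0.5485 0.1982 0.096 ] [0.5591 0.203  0.096 ]
dog [(0.71, array([0.7066, 0.0113])), (0.46, array([ 0.3946, -0.2154]))]
dog [(0.59, array([0.7003, 0.0098]))]
lizard [(0.77, array([ 0.699 , -0.3301]))]
lizard [(0.66, array([ 0.7043, -0.3355]))]
bird [(0.66, array([0.7094, 0.015 ])), (0.6, array([0.4312, 0.0004]))]
bird [(0.48, array([0.434 , 0.0196]))]
pot [(0.9, array([0.7045, 0.3479]))]
pot [(0.9, array([0.7045, 0.3589]))]
tower [(0.64, array([ 0.7669, -0.0965])), (0.46, array([0.5535, 0.01  ]))]
tower [(0.56, array([ 0.7679, -0.0977])), (0.18, array([ 0.4921, -0.1754]))]
scraper [(0.67, array([0.5592, 0.0039]))]
scraper [(0.81, array([ 0.5319, -0.0039]))]
brush []
brush [(0.67, array([0.7701, 0.1597]))]
mould [(0.74, array([0.5484, 0.1939])), (0.67, array([0.4123, 0.403 ]))]
mould [(0.86, array([0.5519, 0.1965])), (0.72, array([0.4127, 0.4077]))]
rest [(0.74, array([ 0.5341, -0.177 ])), (0.23, array([ 0.7102, -0.319 ]))]
rest [(0.93, array([ 0.5445, -0.1812]))]
[[ 0.2829 -0.      0.9592]
 [-0.9592 -0.0001  0.2829]
 [ 0.0001 -1.     -0.0001]]
```

View pics/t1.png

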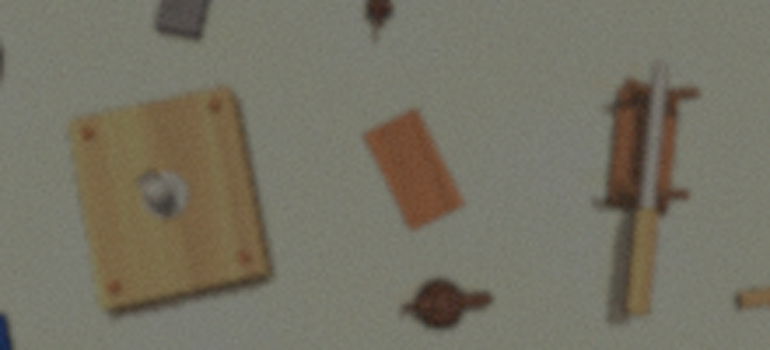

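View pics/s1.png

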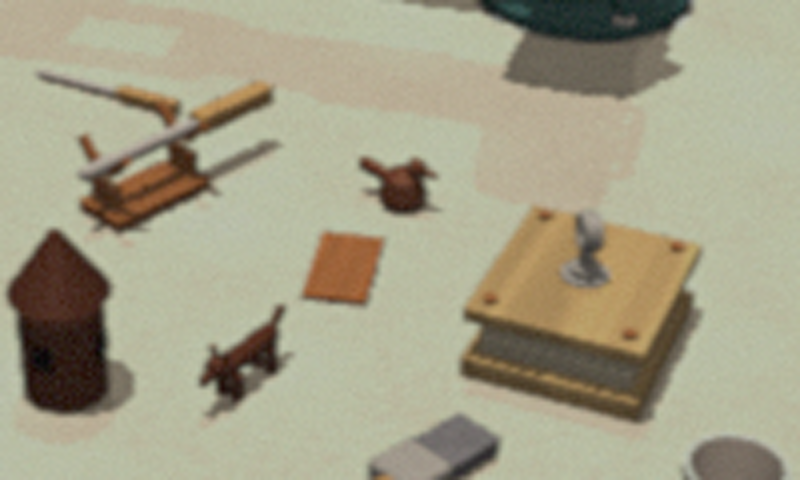

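```bash
python3 - <<'E'
from h import *
np.set_printoptions(precision=4,suppress=True)
w=imaging.snapshot("wrist"); p,R,o=tcp()
Rc=np.array(w["R"]);c=-Rc.T@np.array(w["t"])
print("cam in tool",R.T@(c-p),"fwd in tool",R.T@Rc[2], "right",R.T@Rc[0])
t=imaging.snapshot("top");s=imaging.snapshot("scene")
crop(s,300,185,345,225,14,"s2.png");crop(t,165,200,215,240,14,"t2.png")
for a,b in (((328.3,182.7),(196.25,184.25)),((325.1,224.4),(223.5,171.25)),((322.3,255),(242,163))):
  print(tri([(t,a),(s,b)]),ray(t,a,.05),ray(s,b,.05))
def mv(dst,z,yaw):  # rows needed in tool axes
  pass
print(p,o["ee_rot"])
E
```

```text
cam in tool [ 0.0014 -0.1589  0.0852] fwd in tool [ 0.0004  0.9577 -0.2876] right [ 1.     -0.0001  0.0008]
[ 0.5913 -0.1959  0.0482] [ 0.5918 -0.1972  0.05  ] [ 0.5938 -0.192   0.05  ]
[ 0.4799 -0.1623  0.0476] [ 0.4804 -0.1632  0.05  ] [ 0.4835 -0.1584  0.05  ]
[ 0.4015 -0.1366  0.047 ] [ 0.4023 -0.1381  0.05  ] [ 0.406  -0.1318  0.05  ]
[ 0.1556 -0.5276  0.2245] [-1.5708 -0.0001 -1.284 ]
```

View pics/s2.png

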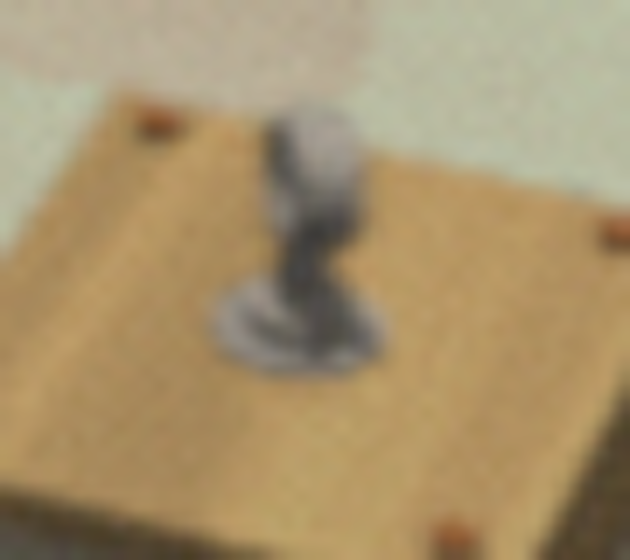

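View pics/t2.png

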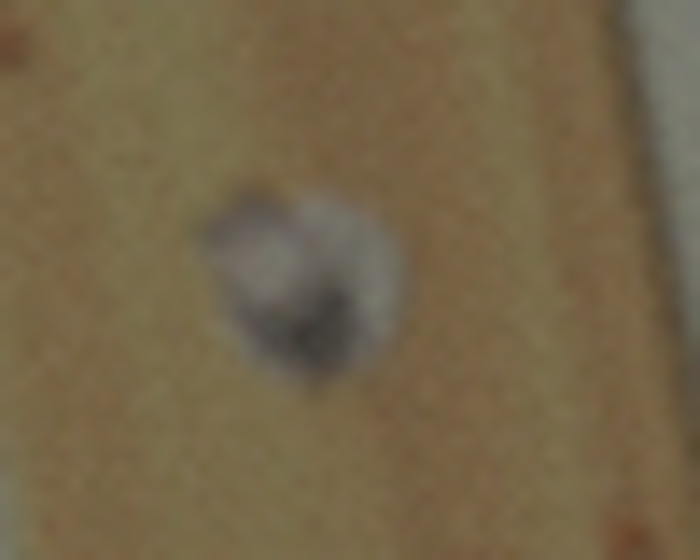

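The hole's axis looks to be about -0.8 rad in yaw, so I'll grip with the tool z axis away from the tip. That puts the wrist camera over the handle, looking towards the tip. Next, a planner that prints the rows.

```bash
cat >> h.py <<'E'
def plan(dst,yaw,n,g,way=None,cur=None,total=None):
    """rows from current pose to dst (tool down), n rows straight; prints text with rounding, pads to 10"""
    p,R,o=tcp(); y0=o["ee_rot"][2]
    if cur is not None: p,y0=np.array(cur[:3]),cur[3]
    p=p.copy(); rows=[]
    for i in range(n):
        k=n-i
        d=(np.array(dst)-p)/k
        Rm=np.array([[np.cos(y0),0,-np.sin(y0)],[np.sin(y0),0,np.cos(y0)],[0,-1,0]])
        l=np.round(Rm.T@d,4); r=round(-np.degrees(yaw-y0)/k,2)
        p=p+Rm@l; y0=y0-np.radians(r)
        rows.append(f"{g} {l[0]:.4f} {l[1]:.4f} {l[2]:.4f} {r:.2f}")
    m=-len(rows)%10
    rows+= [f"{g} 0 0 0 0"]*m
    for i in range(0,len(rows),10): print("; ".join(rows[i:i+10]));print()
    return [*p,y0]
E
python3 - <<'E'
from h import *
p,R,o=tcp()
print(np.round(R-np.array([[np.cos(-1.284),0,-np.sin(-1.284)],[np.sin(-1.284),0,np.cos(-1.284)],[0,-1,0]]),3))
# view pose: behind grasp along handle, above
plan((0.45,-0.152,0.20),1.268,28,0)
E
```

```text
[[-0.  0.  0.]
 [-0. -0. -0.]
 [ 0.  0. -0.]]
0 -0.0099 0.0009 0.0139 -5.22; 0 -0.0086 0.0009 0.0147 -5.22; 0 -0.0072 0.0009 0.0154 -5.22; 0 -0.0058 0.0009 0.0160 -5.22; 0 -0.0043 0.0009 0.0165 -5.22; 0 -0.0028 0.0009 0.0168 -5.22; 0 -0.0012 0.0009 0.0170 -5.22; 0 0.0003 0.0009 0.0170 -5.22; 0 0.0019 0.0009 0.0169 -5.22; 0 0.0034 0.0009 0.0167 -5.22

0 0.0049 0.0009 0.0163 -5.22; 0 0.0064 0.0009 0.0158 -5.22; 0 0.0078 0.0009 0.0152 -5.22; 0 0.0091 0.0009 0.0144 -5.22; 0 0.0104 0.0008 0.0135 -5.22; 0 0.0116 0.0009 0.0125 -5.22; 0 0.0127 0.0008 0.0114 -5.23; 0 0.0137 0.0009 0.0102 -5.22; 0 0.0145 0.0008 0.0089 -5.23; 0 0.0153 0.0009 0.0075 -5.22

0 0.0159 0.0008 0.0061 -5.23; 0 0.0164 0.0009 0.0047 -5.22; 0 0.0168 0.0008 0.0031 -5.23; 0 0.0170 0.0009 0.0016 -5.22; 0 0.0171 0.0008 0.0001 -5.23; 0 0.0170 0.0009 -0.0015 -5.22; 0 0.0167 0.0008 -0.0030 -5.23; 0 0.0164 0.0009 -0.0046 -5.22; 0 0 0 0 0; 0 0 0 0 0
```

Emit:
{"fn": "send_rows", "kwargs": {
  "moves": "0 -0.010 0.001 0.014 -5.2; 0 -0.009 0.001 0.015 -5.2; 0 -0.007 0.001 0.015 -5.2; 0 -0.006 0.001 0.016 -5.2; 0 -0.004 0.001 0.016 -5.2; 0 -0.003 0.001 0.017 -5.2; 0 -0.001 0.001 0.017 -5.2; 0 0 0.001 0.017 -5.2; 0 0.002 0.001 0.017 -5.2; 0 0.003 0.001 0.017 -5.2"
}}

```text
time: 2.88
tool_pos: [0.2607, -0.3923, 0.2145]
ee_rot: [-1.571, -0.0, -0.372]
wrist_force: [-0.4, -0.7, 0.4]
width: 0.0469
```

Emit:
{"fn": "send_rows", "kwargs": {
  "moves": "0 0.005 0.001 0.016 -5.2; 0 0.006 0.001 0.016 -5.2; 0 0.008 0.001 0.015 -5.2; 0 0.009 0.001 0.014 -5.2; 0 0.010 0.001 0.014 -5.2; 0 0.012 0.001 0.013 -5.2; 0 0.013 0.001 0.011 -5.2; 0 0.014 0.001 0.010 -5.2; 0 0.015 0.001 0.009 -5.2; 0 0.015 0.001 0.008 -5.2"
}}

```text
time: 3.72
tool_pos: [0.367, -0.2582, 0.2046]
ee_rot: [-1.571, -0.0, 0.536]
wrist_force: [-0.5, -0.7, 0.2]
width: 0.0472
```

Emit:
{"fn": "send_rows", "kwargs": {
  "moves": "0 0.016 0.001 0.006 -5.2; 0 0.016 0.001 0.005 -5.2; 0 0.017 0.001 0.003 -5.2; 0 0.017 0.001 0.002 -5.2; 0 0.017 0.001 0 -5.2; 0 0.017 0.001 -0.002 -5.2; 0 0.017 0 -0.003 -5.2; 0 0.016 0 -0.005 -5.2; 0 0 0 0 0; 0 0 0 0 0"
}}

```text
time: 4.55
tool_pos: [0.452, -0.1524, 0.1984]
ee_rot: [-1.57, 0.001, 1.257]
wrist_force: [0.4, -0.0, 0.2]
width: 0.0472
```

```bash
python3 - <<'E'
from h import *
np.set_printoptions(precision=4,suppress=True)
p,R,o=tcp(); print(p,o["ee_rot"],o["width"],o["time"])
w=imaging.snapshot("wrist"); cv2.imwrite("pics/w1.png",w["image"][:,:,::-1])
for t in ["bar","bar_tip","rest"]:
  print(t,[(d["conf"],d["centre"],ray(w,d["centre"],.05 if t!="rest" else 0)) for d in imaging.landmark_of(w,t)][:3])
E
```

```text
[ 0.452  -0.1524  0.1984] [-1.5705  0.0006  1.2569] 0.047245916163780086 4.55
bar [(0.67, [250.1, 211.0], array([ 0.4843, -0.1645,  0.05  ])), (0.57, [144.3, 169.0], array([ 0.3962, -0.2661,  0.05  ]))]
bar_tip [(0.65, [84.7, 187.8], array([ 0.3953, -0.3435,  0.05  ])), (0.6, [251.2, 292.4], array([ 0.5964, -0.1993,  0.05  ]))]
rest [(0.77, [249.9, 229.0], array([ 0.5288, -0.1794,  0.    ]))]
```

View pics/w1.png

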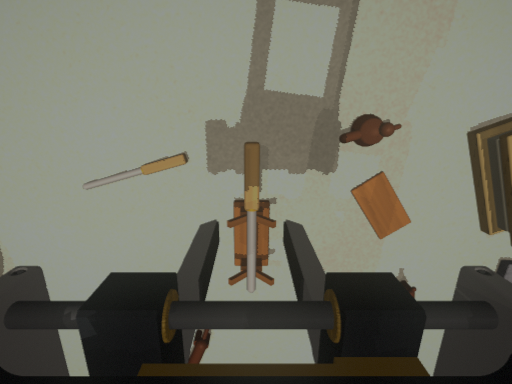

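```bash
python3 - <<'E'
from h import *
np.set_printoptions(precision=4,suppress=True)
w=imaging.snapshot("wrist"); crop(w,210,130,300,300,3.5,"w2.png")
a=ray(w,(252,143.5),.059);b=ray(w,(251.2,291.5),.05);j=ray(w,(251.5,209.5),.056)
print(a,b,j,np.arctan2(*(b-a)[1::-1]),np.linalg.norm((b-a)[:2]))
E
```

```text
[ 0.4055 -0.1377  0.059 ] [ 0.5946 -0.2001  0.05  ] [ 0.4803 -0.1625  0.056 ] -0.31882985068478115 0.1991727011870214
```

View pics/w2.png

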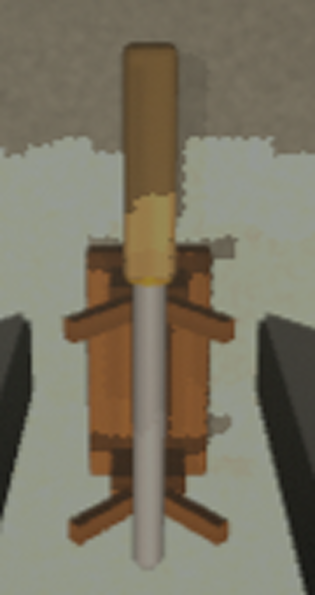

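Emit:
{"fn": "send_rows", "kwargs": {
  "moves": "0 0 0.017 0 0; 0 0 0.017 0 0; 0 0 0.017 0 0; 0 0 0.017 0 0; 0 0 0.017 0 0; 0 0 0.017 0 0; 0 0 0.016 0 0; 0 0 0.016 0 0; 0 0 0.014 0 0.3; 0 0 0 0 0"
}}

```text
time: 5.63
tool_pos: [0.4494, -0.1522, 0.0474]
ee_rot: [-1.564, -0.001, 1.25]
wrist_force: [-0.6, 0.1, -0.3]
width: 0.0471
```

Emit:
{"fn": "send_rows", "kwargs": {
  "moves": "1 0 0 0 0; 1 0 0 0 0; 1 0 0 0 0; 1 0 0 0 0; 1 0 0 0 0; 1 0 0 0 0; 1 0 0 0 0; 1 0 0 0 0; 1 0 0 0 0; 1 0 0 0 0"
}}

```text
time: 6.47
tool_pos: [0.4526, -0.1525, 0.0511]
ee_rot: [-1.572, -0.0, 1.252]
wrist_force: [-0.0, 2.4, 4.6]
width: 0.0175
```

```bash
python3 - <<'E'
from h import *
np.set_printoptions(precision=4,suppress=True)
p,R,o=tcp(); print(p,o["ee_rot"],o["width"],o["time"],o["wrist_force"],o["wrist_torque"])
t=imaging.snapshot("top");s=imaging.snapshot("scene"); crop(s,175,130,275,205,7,"s3.png")
plan((p[0],p[1],0.26),o["ee_rot"][2],8,1)
c=[p[0],p[1],.26,o["ee_rot"][2]]
plan((0.43,0.30,0.26),0.77,20,1,cur=c)
E
```

```text
[ 0.4526 -0.1525  0.0511] [-1.5724 -0.0004  1.2523] 0.01754944769660751 6.4667 [-0.0056  2.363   4.5858] [ 0.4545 -0.4507  0.14  ]
1 0.0000 -0.0261 -0.0000 -0.00; 1 0.0000 -0.0261 -0.0000 -0.00; 1 0.0000 -0.0261 -0.0000 -0.00; 1 0.0000 -0.0261 -0.0000 -0.00; 1 0.0000 -0.0261 -0.0000 -0.00; 1 0.0000 -0.0261 -0.0000 -0.00; 1 0.0000 -0.0261 -0.0000 -0.00; 1 0.0001 -0.0262 -0.0000 -0.01; 1 0 0 0 0; 1 0 0 0 0

1 0.0211 0.0000 0.0082 1.38; 1 0.0209 0.0000 0.0087 1.38; 1 0.0207 0.0000 0.0092 1.38; 1 0.0205 0.0000 0.0097 1.38; 1 0.0203 0.0000 0.0101 1.38; 1 0.0200 0.0000 0.0106 1.38; 1 0.0197 0.0000 0.0111 1.38; 1 0.0195 0.0000 0.0116 1.38; 1 0.0192 0.0000 0.0121 1.38; 1 0.0189 0.0000 0.0125 1.38

1 0.0186 0.0000 0.0130 1.38; 1 0.0183 0.0000 0.0134 1.38; 1 0.0179 0.0000 0.0138 1.38; 1 0.0176 0.0000 0.0143 1.38; 1 0.0172 0.0000 0.0147 1.39; 1 0.0169 0.0000 0.0151 1.38; 1 0.0165 0.0000 0.0155 1.39; 1 0.0161 0.0000 0.0159 1.38; 1 0.0158 0.0000 0.0163 1.39; 1 0.0153 0.0000 0.0166 1.38
```

View pics/s3.png

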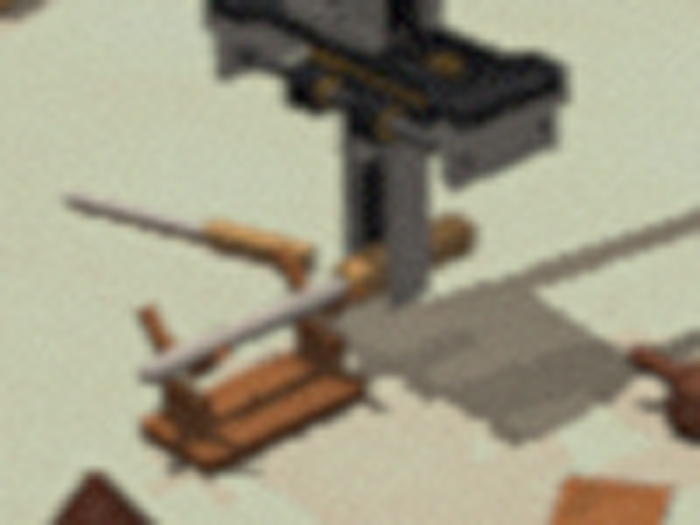

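Emit:
{"fn": "send_rows", "kwargs": {
  "moves": "1 0 -0.010 0 0; 1 0 -0.020 0 0; 1 0 -0.026 0 0; 1 0 -0.026 0 0; 1 0 -0.026 0 0; 1 0 -0.026 0 0; 1 0 -0.026 0 0; 1 0 -0.026 0 0; 1 0 -0.014 0 0; 1 0 0 0 0"
}}

```text
time: 7.4
tool_pos: [0.4526, -0.1538, 0.2542]
ee_rot: [-1.576, 0.002, 1.251]
wrist_force: [-0.1, 0.4, -0.2]
width: 0.0177
```

```bash
python3 - <<'E'
from h import *
p,R,o=tcp(); print(p,o["ee_rot"],o["width"],o["wrist_force"],o["wrist_torque"])
plan((0.57,0.18,0.25),0.77,19,1)
E
```

```text
[ 0.45263361 -0.15382837  0.25416895] [-1.5764238   0.0023878   1.25094589] 0.017657741250779357 [-0.14279281  0.35751801 -0.20181878] [ 0.02739848 -0.10836342  0.01436396]
1 0.0186 0.0002 -0.0003 1.45; 1 0.0186 0.0002 0.0001 1.45; 1 0.0186 0.0002 0.0006 1.45; 1 0.0186 0.0002 0.0011 1.45; 1 0.0186 0.0002 0.0015 1.45; 1 0.0185 0.0002 0.0020 1.45; 1 0.0185 0.0002 0.0025 1.45; 1 0.0184 0.0002 0.0029 1.45; 1 0.0183 0.0002 0.0034 1.45; 1 0.0182 0.0002 0.0039 1.45

1 0.0181 0.0002 0.0043 1.45; 1 0.0180 0.0002 0.0048 1.45; 1 0.0179 0.0003 0.0053 1.45; 1 0.0177 0.0002 0.0057 1.45; 1 0.0176 0.0003 0.0061 1.45; 1 0.0174 0.0002 0.0066 1.45; 1 0.0173 0.0003 0.0070 1.45; 1 0.0170 0.0002 0.0075 1.45; 1 0.0169 0.0003 0.0079 1.46; 1 0 0 0 0
```

Emit:
{"fn": "send_rows", "kwargs": {
  "moves": "1 0.012 0 0 1.4; 1 0.019 0 0 1.4; 1 0.019 0 0.001 1.5; 1 0.019 0 0.001 1.5; 1 0.019 0 0.002 1.5; 1 0.019 0 0.002 1.5; 1 0.019 0 0.003 1.5; 1 0.018 0 0.003 1.5; 1 0.018 0 0.004 1.5; 1 0.018 0 0.004 1.5"
}}

```text
time: 8.23
tool_pos: [0.5092, 0.0198, 0.248]
ee_rot: [-1.567, 0.003, 0.992]
wrist_force: [-0.0, -0.6, -0.9]
width: 0.0175
```

Emit:
{"fn": "send_rows", "kwargs": {
  "moves": "1 0.018 0 0.005 1.5; 1 0.018 0 0.005 1.5; 1 0.018 0 0.006 1.5; 1 0.018 0 0.006 1.5; 1 0.018 0 0.006 1.4; 1 0.018 0 0.007 1.4; 1 0.017 0 0.007 1.4; 1 0.017 0 0.008 1.4; 1 0.012 0 0.005 1.4; 1 0 0 0 0"
}}

```text
time: 9.07
tool_pos: [0.5633, 0.1755, 0.2473]
ee_rot: [-1.568, 0.004, 0.768]
wrist_force: [-0.3, -0.2, -1.3]
width: 0.0177
```

```bash
python3 - <<'E'
from h import *
np.set_printoptions(precision=4,suppress=True)
p,R,o=tcp(); print(p,o["ee_rot"],o["width"],o["time"],o["wrist_force"])
w=imaging.snapshot("wrist"); cv2.imwrite("pics/w3.png",w["image"][:,:,::-1])
for t in ["eye_loop","mould","bar_tip"]:
  print(t,[(d["conf"],d["centre"],ray(w,d["centre"],.096 if t=="eye_loop" else 0)) for d in imaging.landmark_of(w,t)][:3])
E
```

```text
[0.5633 0.1755 0.2473] [-1.5682  0.0042  0.7685] 0.017691521094877663 9.0667 [-0.2934 -0.2143 -1.3405]
eye_loop [(0.83, [261.6, 165.2], array([0.5567, 0.2   , 0.096 ]))]
mould [(0.83, [259.9, 149.6], array([0.5533, 0.2044, 0.    ]))]
bar_tip []
```

View pics/w3.png

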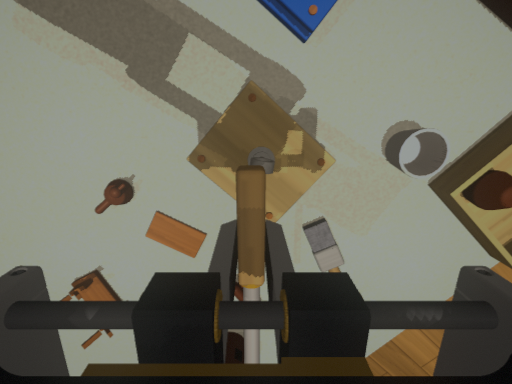

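Emit:
{"fn": "send_rows", "kwargs": {
  "moves": "1 0 0.006 -0.008 0; 1 0 0.006 -0.008 0; 1 0 0.006 -0.008 0; 1 0 0.006 -0.008 0; 1 0 0.006 -0.008 0; 1 0 0.006 -0.008 0; 1 0 0.006 -0.007 0; 1 0 0.006 -0.005 0; 1 0 0 0 0; 1 0 0 0 0"
}}

```text
time: 10.1
tool_pos: [0.6053, 0.1307, 0.2017]
ee_rot: [-1.57, 0.001, 0.766]
wrist_force: [1.0, -0.8, -1.0]
width: 0.0176
```

```bash
python3 - <<'E'
from h import *
np.set_printoptions(precision=4,suppress=True)
p,R,o=tcp(); print(p,o["ee_rot"],o["width"],o["time"],o["wrist_force"])
w=imaging.snapshot("wrist"); cv2.imwrite("pics/w4.png",w["image"][:,:,::-1]); crop(w,170,20,350,160,4,"w4c.png")
Rc=np.array(w["R"]);print("cam",-Rc.T@np.array(w["t"]))
for t in ["eye_loop","mould","bar_tip"]:
  print(t,[(d["conf"],d["centre"],ray(w,d["centre"],.096 if t=="eye_loop" else 0)) for d in imaging.landmark_of(w,t)][:3])
E
```

```text
[0.6053 0.1307 0.2017] [-1.5698  0.0011  0.7664] 0.017576690227817382 10.1 [ 0.9588 -0.7706 -0.961 ]
cam [0.5486 0.1902 0.3607]
eye_loop [(0.76, [267.2, 111.2], array([0.5591, 0.2011, 0.096 ])), (0.73, [258.8, 110.0], array([0.5526, 0.1963, 0.096 ]))]
mould [(0.73, [260.8, 109.9], array([0.5559, 0.2005, 0.    ]))]
bar_tip []
```

View pics/w4.png

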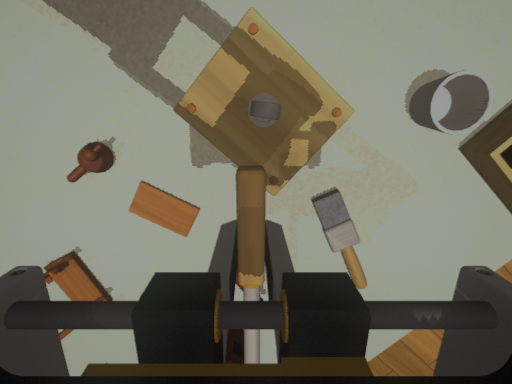

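View pics/w4c.png

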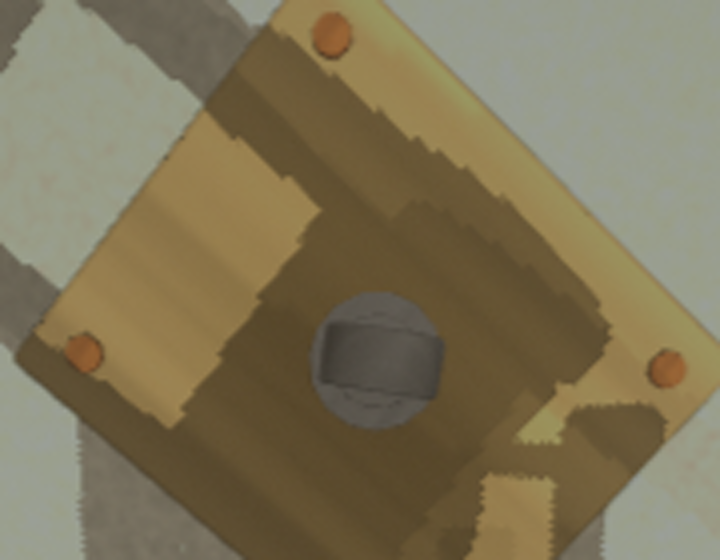

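```bash
python3 - <<'E'
from h import *
np.set_printoptions(precision=4,suppress=True)
w=imaging.snapshot("wrist")
f=lambda u,v,z: ray(w,(170+u/4,20+v/4),z)
q=[f(325,321,.1),f(440,343,.1),f(321,380,.1),f(436,402,.1)]
print(np.mean(q,axis=0), f(377,360,.064))
d=(q[1]-q[0]+q[3]-q[2]); a=np.arctan2(d[1],d[0]); print("long",a,"hole",a-np.pi/2, "len",np.linalg.norm(q[1]-q[0]),np.linalg.norm(q[2]-q[0]))
# dowels
D=[f(332,34,.062),f(84,352,.062),f(667,369,.062)]
for x in D: print(x)
print(ray(w,(274,181),.062), (D[1]+D[2])/2)
mt=imaging.snapshot("top"); 
E
```

```text
[0.5576 0.2007 0.1   ] [0.5578 0.2018 0.064 ]
long 0.5876578489588153 hole -0.9831384778360812 len 0.027276818527989237 0.013195272047855281
[0.4955 0.2488 0.062 ]
[0.5    0.1488 0.062 ]
[0.6156 0.2544 0.062 ]
[0.6215 0.1539 0.062 ] [0.5578 0.2016 0.062 ]
```

```bash
python3 - <<'E'
from h import *
t=imaging.snapshot("top"); print(ray(t,(113,289),.1))
plan((0.4767,0.3527,0.20),0.49,18,1)
E
```

```text
[0.41324174 0.39817053 0.1       ]
1 0.0034 0.0002 0.0138 0.88; 1 0.0032 0.0002 0.0139 0.88; 1 0.0030 0.0002 0.0139 0.88; 1 0.0028 0.0002 0.0140 0.88; 1 0.0025 0.0002 0.0140 0.88; 1 0.0023 0.0002 0.0140 0.88; 1 0.0021 0.0002 0.0141 0.88; 1 0.0019 0.0001 0.0141 0.88; 1 0.0017 0.0002 0.0141 0.88; 1 0.0015 0.0001 0.0142 0.89

1 0.0012 0.0002 0.0142 0.88; 1 0.0010 0.0001 0.0142 0.89; 1 0.0008 0.0002 0.0142 0.88; 1 0.0006 0.0001 0.0142 0.89; 1 0.0003 0.0002 0.0142 0.88; 1 0.0001 0.0001 0.0142 0.89; 1 -0.0001 0.0002 0.0142 0.88; 1 -0.0002 0.0001 0.0143 0.89; 1 0 0 0 0; 1 0 0 0 0
```

Emit:
{"fn": "send_rows", "kwargs": {
  "moves": "1 0.003 0 0.010 0.9; 1 0.003 0 0.014 0.9; 1 0.003 0 0.014 0.9; 1 0.003 0 0.014 0.9; 1 0.003 0 0.014 0.9; 1 0.002 0 0.014 0.9; 1 0.002 0 0.014 0.9; 1 0.002 0 0.014 0.9; 1 0.002 0 0.014 0.9; 1 0.002 0 0.014 0.9"
}}

```text
time: 11.28
tool_pos: [0.5371, 0.2523, 0.2028]
ee_rot: [-1.571, -0.001, 0.609]
wrist_force: [0.3, -0.3, -1.5]
width: 0.0181
```

Emit:
{"fn": "send_rows", "kwargs": {
  "moves": "1 0.001 0 0.014 0.9; 1 0.001 0 0.014 0.9; 1 0.001 0 0.014 0.9; 1 0.001 0 0.014 0.9; 1 0 0 0.014 0.9; 1 0 0 0.014 0.9; 1 0 0 0.014 0.9; 1 0 0 0.012 0.9; 1 0 0 0.005 0; 1 0 0 0 0"
}}

```text
time: 12.12
tool_pos: [0.48, 0.3525, 0.2027]
ee_rot: [-1.571, -0.0, 0.486]
wrist_force: [-0.9, -0.4, -0.9]
width: 0.0179
```

```bash
python3 - <<'E'
from h import *
np.set_printoptions(precision=4,suppress=True)
p,R,o=tcp(); print(p,o["ee_rot"],o["width"],o["time"],o["wrist_force"])
s=imaging.snapshot("scene"); crop(s,280,120,430,240,5,"s5.png")
t=imaging.snapshot("top"); crop(t,80,180,230,300,5,"t5.png")
e=np.array([.5577,.201,.096]);yaw=o["ee_rot"][2]; u=np.array([np.sin(yaw),-np.cos(yaw),0])
tip=p+.15*u; hb=p-.05*u; print("tip",tip,hb)
off=np.array([280,120]);o2=np.array([80,180])
for n,X in (("tip",tip-[0,0,.001]),("org",p+.03*u),("hb",hb),("eye",e)): print(n,(proj(s,X)-off)*5,(proj(t,X)-o2)*5)
E
```

```text
[0.48   0.3525 0.2027] [-1.5707 -0.0004  0.4863] 0.017853759600627662 12.1167 [-0.8905 -0.3881 -0.8584]
tip [0.5501 0.2199 0.2027] [0.4566 0.3967 0.2027]
tip [261.2938 225.5916] [438.2666 183.8806]
org [484.5752 223.8782] [218.6559 347.6237]
hb [632.7883 223.8314] [ 67.8289 460.5498]
eye [206.5655 389.8941] [522.2632 189.5479]
```

View pics/s5.png

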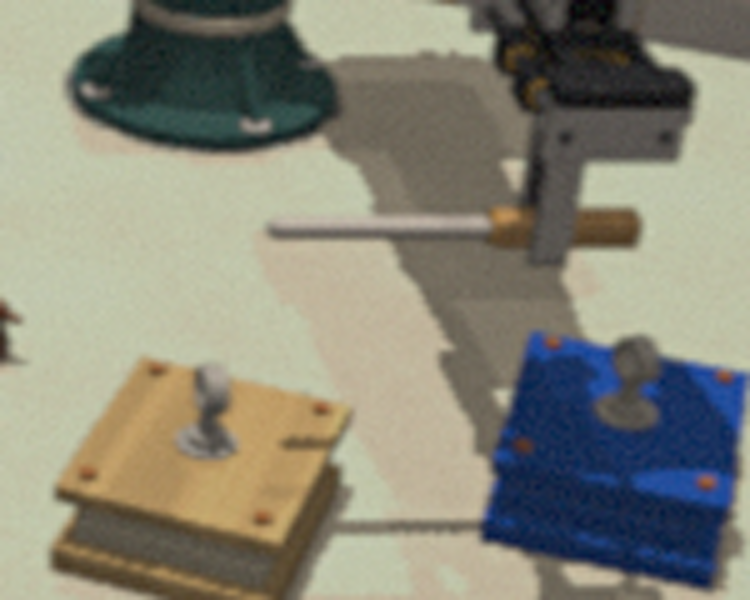

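View pics/t5.png

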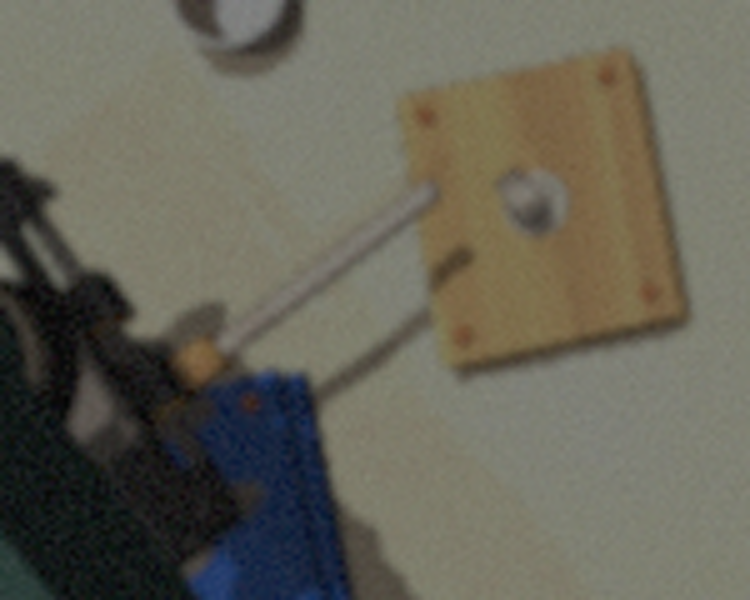

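```bash
python3 - <<'E'
from h import *
s=imaging.snapshot("scene"); t=imaging.snapshot("top")
def ringpts(c,phi):
    u=np.array([np.cos(phi),np.sin(phi),0]);v=np.array([-u[1],u[0],0]);P=[]
    for s_ in (-.007,.007):
        for r in (.0145,.010):
            P.append([c+s_*u+r*(np.cos(a)*v+np.sin(a)*np.array([0,0,1])) for a in np.linspace(0,6.28,40)])
    return P
e=np.array([.5577,.201,.096])
for p,(x0,y0,x1,y1),n in ((s,(300,185,345,225),"s6.png"),(t,(160,195,210,235),"t6.png")):
    im=cv2.resize(p["image"][y0:y1,x0:x1,::-1],None,fx=15,fy=15,interpolation=cv2.INTER_CUBIC)
    im2=im.copy()
    for P in ringpts(e,-.983):
        q=np.array([(proj(p,X)-[x0,y0]+.5)*15 for X in P]).astype(np.int32)
        cv2.polylines(im2,[q],False,(0,255,0),1)
    q=np.array([(proj(p,e+[.012*np.cos(a),.012*np.sin(a),-.034])-[x0,y0]+.5)*15 for a in np.linspace(0,6.28,40)]).astype(np.int32)
    cv2.polylines(im2,[q],False,(0,0,255),1)
    cv2.imwrite("pics/"+n,im2)
E
```

```text
(no output)
```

View pics/s6.png

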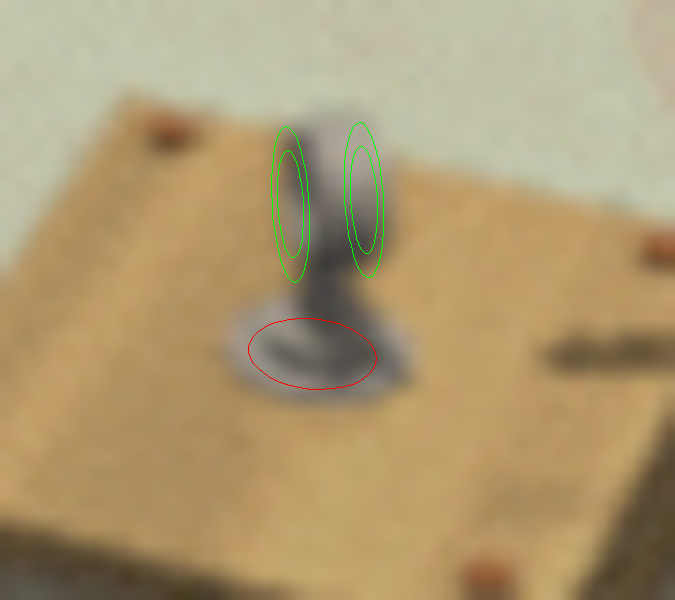

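View pics/t6.png

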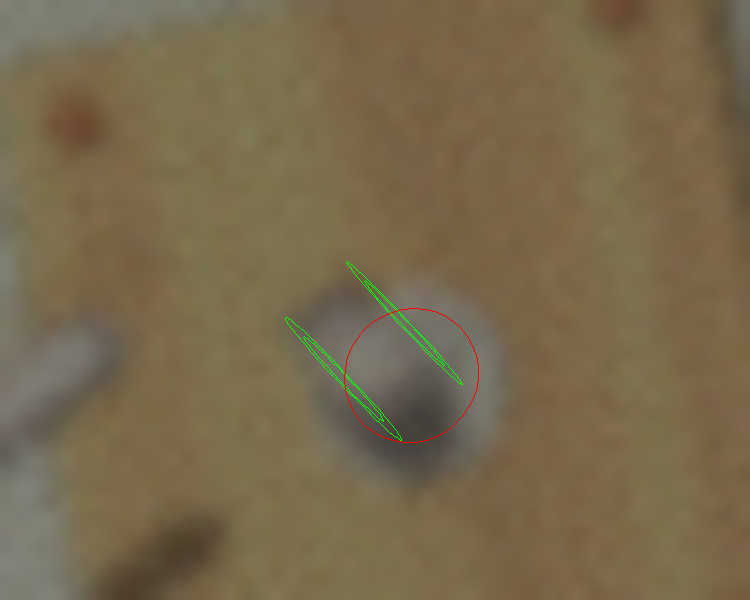

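Emit:
{"fn": "send_rows", "kwargs": {
  "moves": "1 0 0.008 0 0; 1 0 0.012 0 0; 1 0 0.012 0 0; 1 0 0.012 0 0; 1 0 0.012 0 0; 1 0 0.012 0 0; 1 0 0.012 0 0; 1 0 0.012 0 0; 1 0 0.010 0 0; 1 0 0 0 0"
}}

```text
time: 13.15
tool_pos: [0.479, 0.3506, 0.097]
ee_rot: [-1.571, 0.005, 0.484]
wrist_force: [-0.1, -0.5, -1.7]
width: 0.0177
```

```bash
cat >> h.py <<'E'
def overlay(tag,e=np.array([.5577,.201,.096]),dz=-.001):
    np.set_printoptions(precision=4,suppress=True)
    p,R,o=tcp(); yaw=o["ee_rot"][2]; print(p,yaw,o["width"],o["time"],o["wrist_force"],o["wrist_torque"])
    u=np.array([np.sin(yaw),-np.cos(yaw),0]); v=np.array([-u[1],u[0],0]); z=np.array([0,0,1])
    for nm,(x0,y0,x1,y1) in (("scene",(300,180,350,225)),("top",(150,190,210,235))):
        c=imaging.snapshot(nm)
        im=cv2.resize(c["image"][y0:y1,x0:x1,::-1],None,fx=13,fy=13,interpolation=cv2.INTER_CUBIC)
        g=lambda P:np.array([(proj(c,X)-[x0,y0]+.5)*13 for X in P]).astype(np.int32)
        for w in (v,z):
            for k in (-.006,.006):
                cv2.polylines(im,[g([p+.03*u+k*w+[0,0,dz],p+.15*u+k*w+[0,0,dz]])],False,(0,255,0),1)
        cv2.imwrite(f"pics/{nm}_{tag}.png",im)
E
python3 -c "
from h import *
overlay('a')"
```

```text
[0.479  0.3506 0.097 ] 0.48404633444681533 0.01767329705023055 13.15 [-0.0574 -0.5137 -1.7294] [ 0.046  -0.1068 -0.0054]
```

View pics/scene_a.png

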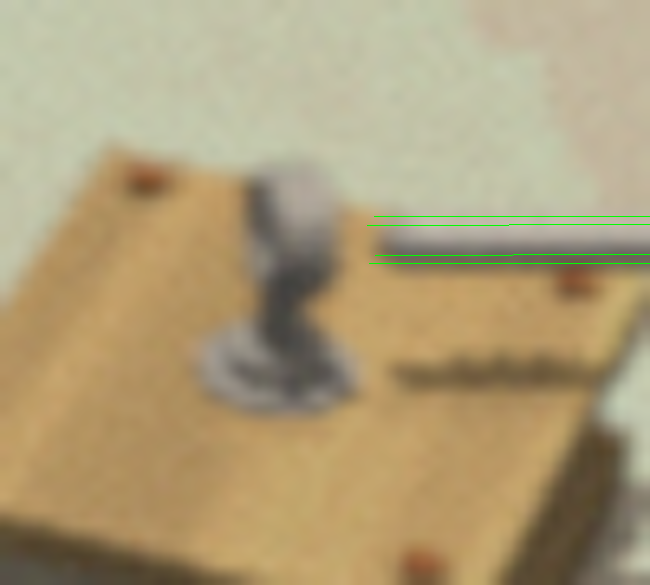

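View pics/top_a.png

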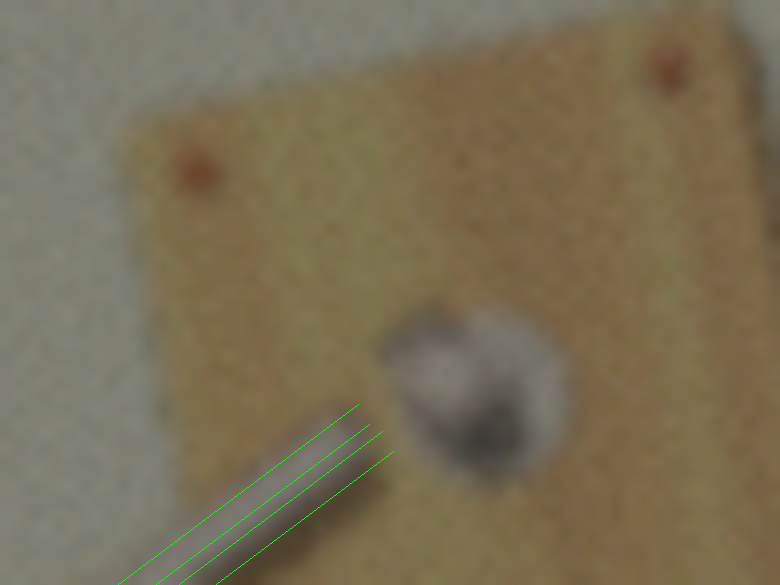

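```bash
python3 - <<'E'
from h import *
p,R,o=tcp(); yaw=o["ee_rot"][2]
u=np.array([np.sin(yaw),-np.cos(yaw),0])
z=np.array([0,0,1.])
def ring(c,phi):
    a=np.array([np.cos(phi),np.sin(phi),0]);v=np.array([-a[1],a[0],0])
    return [[c+s_*a+r*(np.cos(t)*v+np.sin(t)*z) for t in np.linspace(0,6.29,50)] for s_ in (-.007,.007) for r in (.0145,)]
def cyl(q):
    v=np.array([-u[1],u[0],0]); return [[q+s_*u+.006*(np.cos(t)*v+np.sin(t)*z) for t in np.linspace(0,6.29,30)] for s_ in (0,-.004,-.05)]
e=np.array([.5577,.201,.096])
for nm,(x0,y0,x1,y1) in (("scene",(305,185,340,215)),("top",(160,200,205,235))):
    c=imaging.snapshot(nm); f=22 if nm=="scene" else 17
    im=cv2.resize(c["image"][y0:y1,x0:x1,::-1],None,fx=f,fy=f,interpolation=cv2.INTER_CUBIC)
    im=cv2.convertScaleAbs(im,alpha=1.6 if nm=="top" else 1.1,beta=-20)
    g=lambda P:np.array([(proj(c,X)-[x0,y0]+.5)*f for X in P]).astype(np.int32)
    for P in ring(e,-.983): cv2.polylines(im,[g(P)],False,(0,255,0),1)
    for P in cyl(p+.15*u-[0,0,.001]): cv2.polylines(im,[g(P)],False,(255,255,0),1)
    cv2.imwrite(f"pics/{nm}_b.png",im)
E
```

```text
(no output)
```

View pics/scene_b.png

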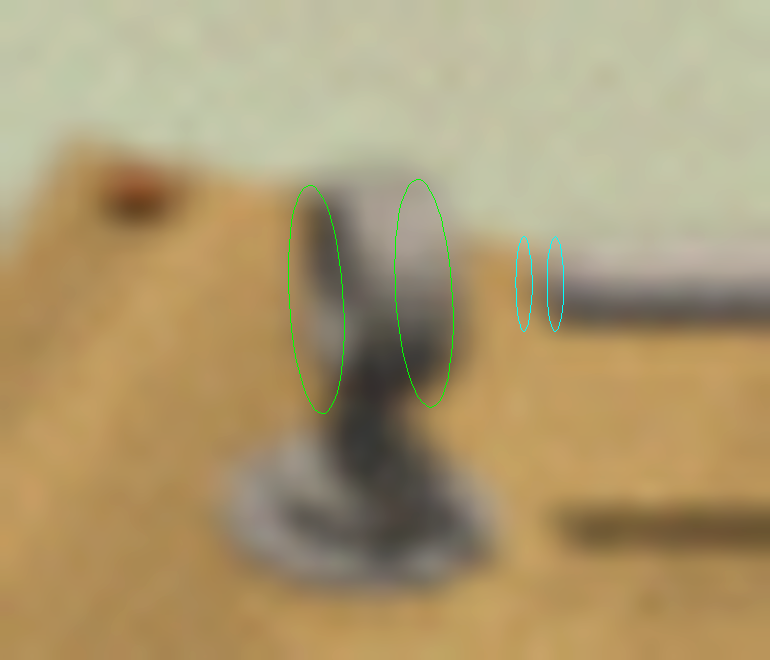

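View pics/top_b.png

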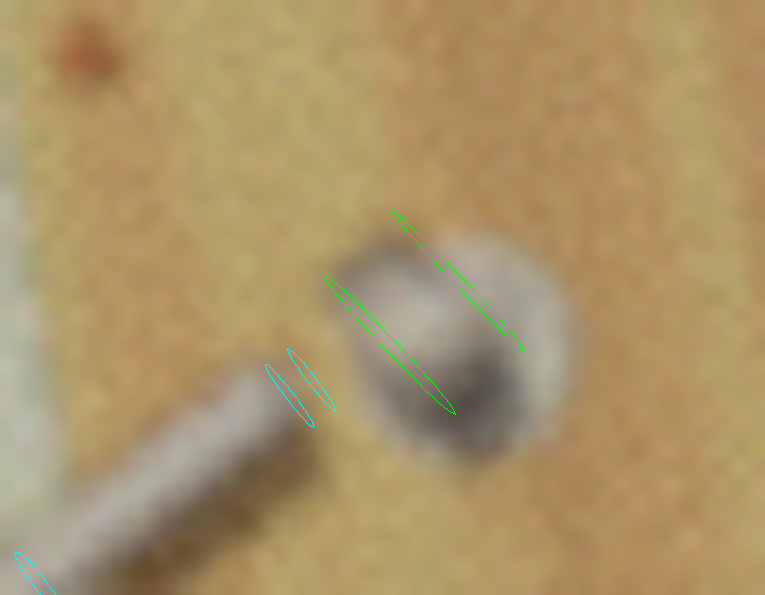

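Emit:
{"fn": "send_rows", "kwargs": {
  "moves": "1 -0.003 -0.001 0 0; 1 0 0 0 0; 1 0 0 -0.003 0; 1 0 0 -0.003 0; 1 0 0 -0.003 0; 1 0 0 -0.003 0; 1 0 0 -0.003 0; 1 0 0 -0.003 0; 1 0 0 0 0; 1 0 0 0 0"
}}

```text
time: 14.18
tool_pos: [0.4864, 0.334, 0.1014]
ee_rot: [-1.571, 0.0, 0.484]
wrist_force: [0.2, -0.5, -1.2]
width: 0.0182
```

```bash
python3 -c "
from h import *
overlay('c')"
```

```text
[0.4864 0.334  0.1014] 0.48356802477999894 0.018152526943999842 14.1833 [ 0.2272 -0.4684 -1.2077] [ 0.0615 -0.0791  0.0006]
```

View pics/scene_c.png

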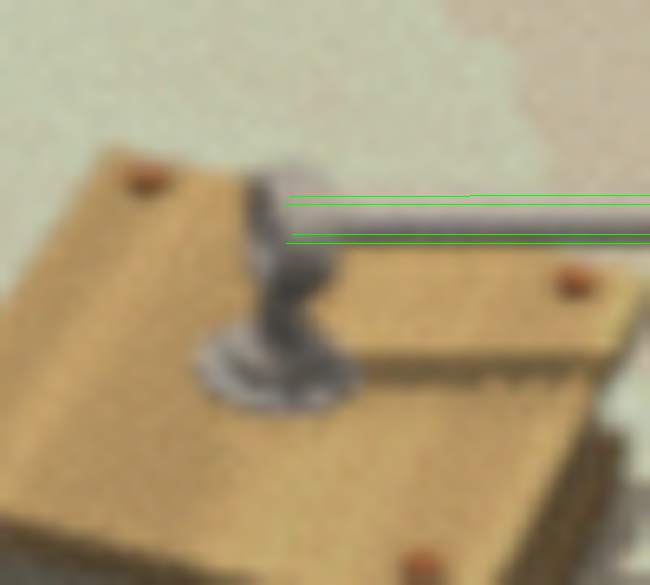

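View pics/top_c.png

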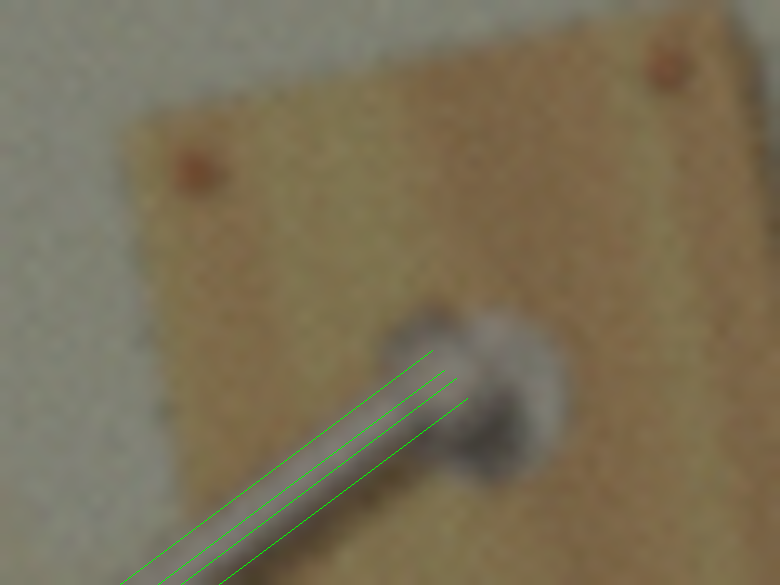

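Emit:
{"fn": "send_rows", "kwargs": {
  "moves": "1 -0.001 0.002 0 0; 1 0 0.001 0 0; 1 0 0 0 0; 1 0 0 -0.003 0; 1 0 0 -0.003 0; 1 0 0 -0.003 0; 1 0 0 0 0; 1 0 0 0 0; 1 0 0 0 0; 1 0 0 0 0"
}}

```text
time: 15.12
tool_pos: [0.4896, 0.3258, 0.0985]
ee_rot: [-1.571, -0.0, 0.484]
wrist_force: [-0.2, 0.7, -1.2]
width: 0.0173
```

```bash
python3 -c "
from h import *
overlay('d')"
```

```text
[0.4896 0.3258 0.0985] 0.48396852215929687 0.017302951238486675 15.1167 [-0.2456  0.6952 -1.1655] [ 0.0353 -0.108   0.0213]
```

View pics/scene_d.png

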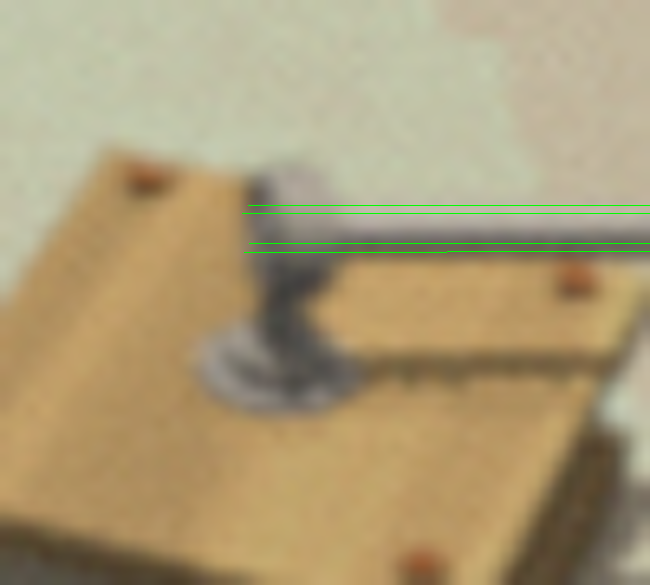

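View pics/top_d.png

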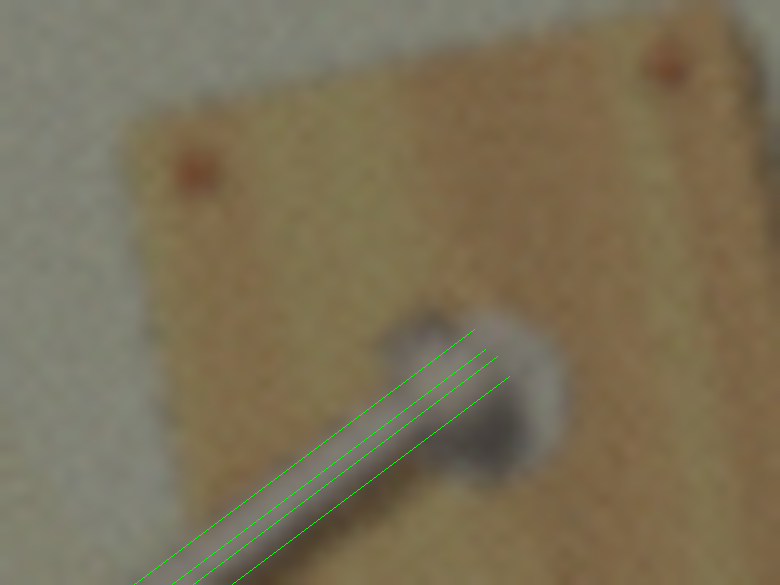

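Emit:
{"fn": "send_rows", "kwargs": {
  "moves": "1 0 0 -0.003 0; 1 0 0 -0.003 0; 1 0 0 -0.003 0; 1 0 0 -0.003 0; 1 0 0 -0.003 0; 1 0 0 -0.003 0; 1 0 0 0 0; 1 0 0 0 0; 1 0 0 0 0; 1 0 0 0 0"
}}

```text
time: 16.05
tool_pos: [0.4979, 0.3099, 0.0984]
ee_rot: [-1.571, 0.0, 0.484]
wrist_force: [0.5, -0.2, -1.5]
width: 0.0178
```

```bash
python3 -c "
from h import *
overlay('e')"
```

```text
[0.4979 0.3099 0.0984] 0.48410639072568473 0.01782090159223701 16.05 [ 0.4536 -0.1633 -1.5013] [ 0.0244 -0.0319  0.0078]
```

View pics/scene_e.png

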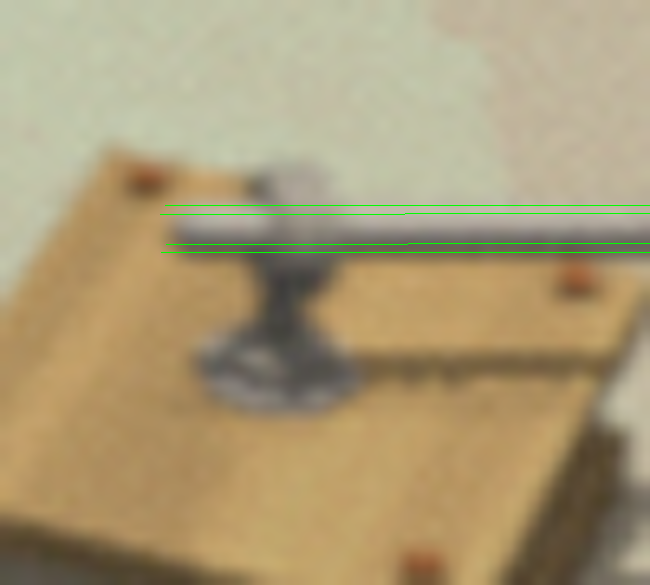

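View pics/top_e.png

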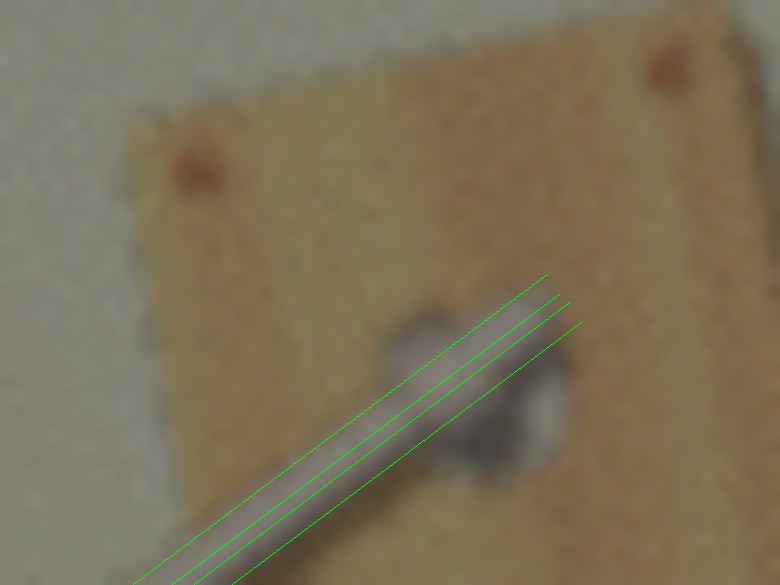

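```bash
python3 -c "
from h import *
s=imaging.snapshot('scene'); im=cv2.resize(s['image'][188:208,310:335,::-1],None,fx=28,fy=28,interpolation=cv2.INTER_CUBIC); cv2.imwrite('pics/s7.png',cv2.convertScaleAbs(im,alpha=1.6,beta=-100))"
```

```text
(no output)
```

View pics/s7.png

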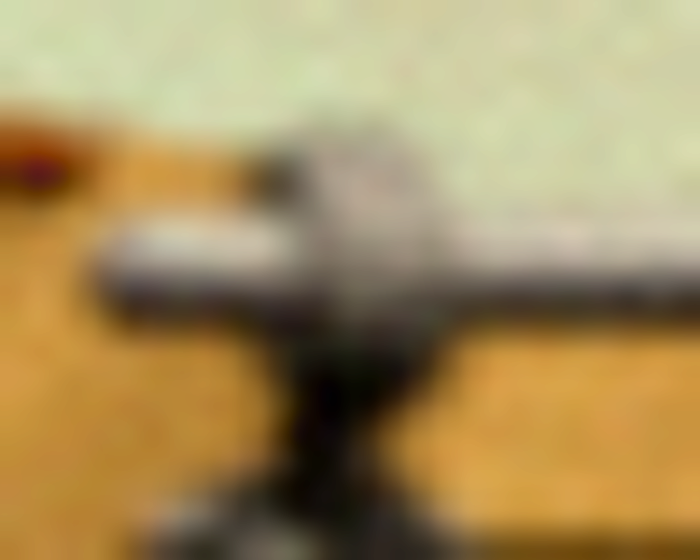

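The zoom shows the ring in front of the bar with the tip showing on the far side, so the bar is through the loop. I'll slide it 12 mm further, then begin the turn about the eye.

Emit:
{"fn": "send_rows", "kwargs": {
  "moves": "1 0 0 -0.003 0; 1 0 0 -0.003 0; 1 0 0 -0.003 0; 1 0 0 -0.003 0; 1 0 0 0 0; 1 0.004 0 0 2; 1 0.004 0 0 2; 1 0.004 0 0 2; 1 0.004 0 0 2; 1 0 0 0 0"
}}

```text
time: 17.03
tool_pos: [0.5186, 0.306, 0.0984]
ee_rot: [-1.571, -0.0, 0.344]
wrist_force: [0.3, -0.2, -1.7]
width: 0.0177
```

```bash
cat >> h.py <<'E'
def feel(e=(.555,.1995)):
    p,R,o=tcp(); yaw=o["ee_rot"][2]; F=np.array(o["wrist_force"]);M=np.array(o["wrist_torque"])
    r=p[:2]-np.array(e); d=np.linalg.norm(r); a=np.arctan2(-r[1],-r[0])
    print("t %.2f tcp %s phi %.3f dirTCP %.3f d %.4f F_tool %s Mz %.3f tau %.3f w %.4f"%(o["time"],np.round(p,4),yaw-np.pi/2,a,d,np.round(R.T@F,2),M[2],M[2]+r[0]*F[1]-r[1]*F[0],o["width"]))
E
python3 -c "
from h import *
feel()"
```

```text
t 17.03 tcp [0.5186 0.306  0.0984] phi -1.227 dirTCP -1.242 d 0.1125 F_tool [ 0.19  1.67 -0.29] Mz 0.027 tau 0.006 w 0.0177
```

Emit:
{"fn": "send_rows", "kwargs": {
  "moves": "1 0.005 0 0 2.5; 1 0.005 0 0 2.5; 1 0.005 0 0 2.5; 1 0.005 0 0 2.5; 1 0.005 0 0 2.5; 1 0.005 0 0 2.5; 1 0.005 0 0 2.5; 1 0.005 0 0 2.5; 1 0 0 0 0; 1 0 0 0 0"
}}

```text
time: 17.87
tool_pos: [0.5563, 0.3133, 0.0981]
ee_rot: [-1.571, 0.002, -0.003]
wrist_force: [-2.7, 0.0, -0.3]
width: 0.0177
```

```bash
python3 -c "
from h import *
feel()"
```

```text
t 17.87 tcp [0.5563 0.3133 0.0981] phi -1.574 dirTCP -1.583 d 0.1139 F_tool [-2.7   0.3   0.04] Mz -0.165 tau 0.143 w 0.0177
```

Emit:
{"fn": "send_rows", "kwargs": {
  "moves": "1 0.003 0 0 1.5; 1 0.0025 0 0 1.5; 1 0.003 0 0 1.5; 1 0.0025 0 0 1.5; 1 0.003 0 0 1.5; 1 0.0025 0 0 1.5; 1 0.003 0 0 1.5; 1 0.003 0 0 1.5; 1 0 0 0 0; 1 0 0 0 0"
}}

```text
time: 18.7
tool_pos: [0.5796, 0.311, 0.0983]
ee_rot: [-1.571, 0.0, -0.215]
wrist_force: [-1.3, -0.2, -0.9]
width: 0.0178
```

```bash
python3 -c "
from h import *
feel()
t=imaging.snapshot('top');s=imaging.snapshot('scene')
crop(s,295,175,350,225,12,'s8.png');crop(t,140,190,220,245,9,'t8.png')"
```

```text
t 18.70 tcp [0.5796 0.311  0.0983] phi -1.785 dirTCP -1.788 d 0.1142 F_tool [-1.23  0.88 -0.47] Mz -0.169 tau -0.028 w 0.0178
```

View pics/s8.png

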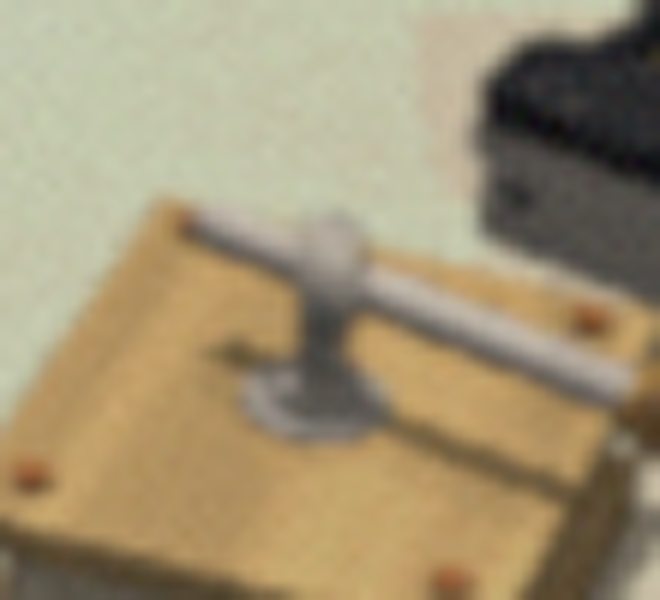

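View pics/t8.png

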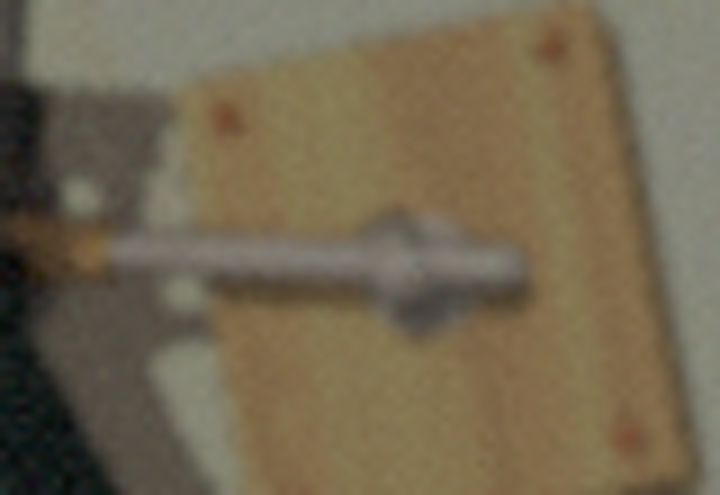

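Emit:
{"fn": "send_rows", "kwargs": {
  "moves": "1 0.001 0 0 0.5; 1 0.001 0 0 0.5; 1 0.001 0 0 0.5; 1 0.001 0 0 0.5; 1 0.001 0 0 0.5; 1 0.001 0 0 0.5; 1 0.001 0 0 0.5; 1 0.001 0 0 0.5; 1 0.001 0 0 0.5; 1 0.001 0 0 0.5"
}}

```text
time: 19.63
tool_pos: [0.5891, 0.3087, 0.0984]
ee_rot: [-1.571, 0.0, -0.302]
wrist_force: [-3.4, -1.6, -0.7]
width: 0.0179
```

```bash
python3 -c "
from h import *
feel()"
```

```text
t 19.63 tcp [0.5891 0.3087 0.0984] phi -1.873 dirTCP -1.874 d 0.1144 F_tool [-2.78  0.71 -2.56] Mz -0.182 tau 0.136 w 0.0179
```

Emit:
{"fn": "send_rows", "kwargs": {
  "moves": "1 0.0005 0 0 0.25; 1 0.0005 0 0 0.25; 1 0.0005 0 0 0.25; 1 0.0005 0 0 0.25; 1 0.0005 0 0 0.25; 1 0.0005 0 0 0.25; 1 0.0005 0 0 0.25; 1 0.0005 0 0 0.25; 1 0.0005 0 0 0.25; 1 0.0005 0 0 0.25"
}}

```text
time: 20.47
tool_pos: [0.5938, 0.3072, 0.0984]
ee_rot: [-1.571, 0.0, -0.345]
wrist_force: [-3.7, -2.7, -0.9]
width: 0.0179
```

```bash
cat >> h.py <<'E'
def feels(n=3,e=(.555,.1995)):
    feel()
    T=[];P=[];Ms=[];Fs=[]
    for i in range(n+1):
        p,R,o=tcp(); F=np.array(o["wrist_force"]);M=np.array(o["wrist_torque"]); r=p[:2]-np.array(e)
        T.append(M[2]+r[0]*F[1]-r[1]*F[0]); P.append(o["ee_rot"][2]-np.pi/2); Ms.append(M[2]); Fs.append(R.T@F)
        if i<n: imaging.snapshot("top")
    print("avg tau %.3f sd %.3f phi %.4f Mz %.3f F %s"%(np.mean(T),np.std(T),np.mean(P),np.mean(Ms),np.round(np.mean(Fs,0),2)))
E
python3 -c "
from h import *
feels()"
```

```text
t 20.47 tcp [0.5938 0.3072 0.0984] phi -1.916 dirTCP -1.917 d 0.1145 F_tool [-2.53  0.93 -3.75] Mz -0.163 tau 0.126 w 0.0179
avg tau 0.106 sd 0.065 phi -1.9162 Mz -0.191 F [-2.6   1.3  -3.74]
```

Emit:
{"fn": "send_rows", "kwargs": {
  "moves": "1 0.0005 0 -0.0002 0.25; 1 0.0005 0 -0.0002 0.25; 1 0.0005 0 -0.0002 0.25; 1 0.0005 0 -0.0002 0.25; 1 0.0005 0 -0.0002 0.25; 1 0.0005 0 -0.0002 0.25; 1 0.0005 0 -0.0002 0.25; 1 0.0005 0 -0.0002 0.25; 1 0.0005 0 0 0.25; 1 0.0005 0 0 0.25"
}}

```text
time: 21.45
tool_pos: [0.5983, 0.3048, 0.0988]
ee_rot: [-1.569, -0.0, -0.389]
wrist_force: [-1.0, 2.5, -0.8]
width: 0.0176
```

```bash
python3 -c "
from h import *
feels(2)"
```

```text
t 21.45 tcp [0.5983 0.3048 0.0988] phi -1.959 dirTCP -1.961 d 0.1139 F_tool [-1.83  0.8   1.96] Mz -0.290 tau -0.081 w 0.0176
avg tau 0.003 sd 0.061 phi -1.9595 Mz -0.266 F [-2.36  0.53  2.56]
```

Emit:
{"fn": "send_rows", "kwargs": {
  "moves": "1 0.0005 0 0 0.35; 1 0.0005 0 0 0.35; 1 0.0005 0 0 0.35; 1 0.0005 0 0 0.35; 1 0.0005 0 0 0.35; 1 0.0005 0 0 0.25; 1 0.0005 0 0 0.25; 1 0.0005 0 0 0.25; 1 0.0005 0 0 0.25; 1 0.0005 0 0 0.25"
}}

```text
time: 22.38
tool_pos: [0.6028, 0.3019, 0.0985]
ee_rot: [-1.571, -0.0, -0.441]
wrist_force: [-1.0, 3.3, -0.5]
width: 0.0174
```

```bash
python3 -c "
from h import *
feels(2)"
```

```text
t 22.38 tcp [0.6028 0.3019 0.0985] phi -2.012 dirTCP -2.007 d 0.1130 F_tool [-2.28  0.45  2.59] Mz -0.075 tau 0.182 w 0.0174
avg tau 0.081 sd 0.080 phi -2.0123 Mz -0.101 F [-1.63  0.96  2.34]
```

Emit:
{"fn": "send_rows", "kwargs": {
  "moves": "1 0.0002 0 0 0.1; 1 0.0002 0 0 0.1; 1 0.0002 0 0 0.1; 1 0.0002 0 0 0.1; 1 0.0002 0 0 0.1; 1 0.0002 0 0 0.1; 1 0.0002 0 0 0.1; 1 0.0002 0 0 0.1; 1 0 0 0 0; 1 0 0 0 0"
}}

```text
time: 23.32
tool_pos: [0.604, 0.3012, 0.0984]
ee_rot: [-1.571, -0.0, -0.455]
wrist_force: [-0.6, 3.8, -0.7]
width: 0.0176
```

```bash
python3 -c "
from h import *
feels(2)
c=imaging.snapshot('scene');crop(c,295,175,350,225,12,'s9.png')"
```

```text
t 23.32 tcp [0.604  0.3012 0.0984] phi -2.026 dirTCP -2.020 d 0.1129 F_tool [-2.2   0.7   3.16] Mz -0.104 tau 0.143 w 0.0176
avg tau 0.085 sd 0.063 phi -2.0258 Mz -0.081 F [-1.48  0.78  2.74]
```

View pics/s9.png

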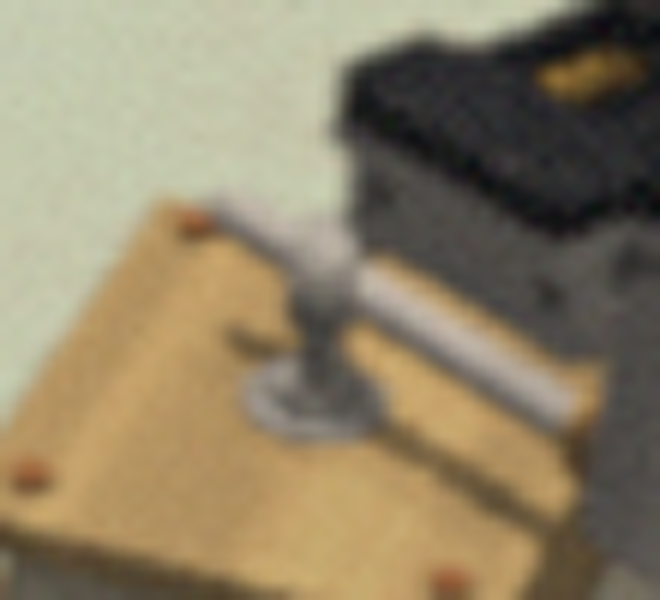

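Emit:
{"fn": "send_rows", "kwargs": {
  "moves": "1 0.0002 0 0 0.1; 1 0.0002 0 0 0.1; 1 0.0002 0 0 0.1; 1 0.0002 0 0 0.1; 1 0.0002 0 0 0.1; 1 0.0002 0 0 0.1; 1 0.0002 0 0 0.1; 1 0.0002 0 0 0.1; 1 0.0002 0 0 0.1; 1 0.0002 0 0 0.1"
}}

```text
time: 24.3
tool_pos: [0.6058, 0.3003, 0.0984]
ee_rot: [-1.571, -0.0, -0.473]
wrist_force: [-0.0, 3.3, -0.6]
width: 0.0178
```

```bash
python3 -c "
from h import *
feel()"
```

```text
t 24.30 tcp [0.6058 0.3003 0.0984] phi -2.043 dirTCP -2.038 d 0.1129 F_tool [-1.52  0.55  2.95] Mz -0.060 tau 0.110 w 0.0178
```

Emit:
{"fn": "send_rows", "kwargs": {
  "moves": "1 0.0002 0 0 0.1; 1 0.0002 0 0 0.1; 1 0.0002 0 0 0.1; 1 0.0002 0 0 0.1; 1 0.0002 0 0 0.1; 1 0.0002 0 0 0.1; 1 0.0002 0 0 0.1; 1 0.0002 0 0 0.1; 1 0.0002 0 0 0.1; 1 0.0002 0 0 0.1"
}}

```text
time: 25.13
tool_pos: [0.6076, 0.2994, 0.0984]
ee_rot: [-1.571, -0.0, -0.49]
wrist_force: [0.4, 2.7, 0.4]
width: 0.0178
```

```bash
python3 -c "
from h import *
feel()"
```

```text
t 25.13 tcp [0.6076 0.2994 0.0984] phi -2.061 dirTCP -2.055 d 0.1129 F_tool [-0.96 -0.39  2.58] Mz -0.076 tau 0.030 w 0.0178
```

Emit:
{"fn": "send_rows", "kwargs": {
  "moves": "1 0.0002 0 0 0.1; 1 0.0002 0 0 0.1; 1 0.0002 0 0 0.1; 1 0.0002 0 0 0.1; 1 0.0002 0 0 0.1; 1 0.0002 0 0 0.1; 1 0.0002 0 0 0.1; 1 0.0002 0 0 0.1; 1 0.0002 0 0 0.1; 1 0.0002 0 0 0.1"
}}

```text
time: 25.97
tool_pos: [0.6093, 0.2984, 0.0984]
ee_rot: [-1.571, 0.0, -0.508]
wrist_force: [-0.6, 3.6, -1.6]
width: 0.0175
```

```bash
python3 -c "
from h import *
feel()"
```

```text
t 25.97 tcp [0.6093 0.2984 0.0984] phi -2.078 dirTCP -2.073 d 0.1129 F_tool [-2.28  1.61  2.88] Mz -0.146 tau 0.110 w 0.0175
```

Emit:
{"fn": "send_rows", "kwargs": {
  "moves": "1 0.0002 0 0 0.1; 1 0.0002 0 0 0.1; 1 0.0002 0 0 0.1; 1 0.0002 0 0 0.1; 1 0.0002 0 0 0.1; 1 0.0002 0 0 0.1; 1 0.0002 0 0 0.1; 1 0.0002 0 0 0.1; 1 0.0002 0 0 0.1; 1 0.0002 0 0 0.1"
}}

```text
time: 26.8
tool_pos: [0.6111, 0.2974, 0.0984]
ee_rot: [-1.571, -0.0, -0.525]
wrist_force: [-1.0, 4.2, -0.8]
width: 0.0179
```

```bash
python3 -c "
from h import *
feel()"
```

```text
t 26.80 tcp [0.6111 0.2974 0.0984] phi -2.096 dirTCP -2.091 d 0.1129 F_tool [-2.97  0.8   3.14] Mz -0.177 tau 0.156 w 0.0179
```

Emit:
{"fn": "send_rows", "kwargs": {
  "moves": "1 0.0002 0 0 0.1; 1 0.0001 0 0 0.1; 1 0.0002 0 0 0.1; 1 0.0001 0 0 0.1; 1 0.0002 0 0 0.1; 1 0.0001 0 0 0.1; 1 0.0002 0 0 0.1; 1 0.0001 0 0 0.1; 1 0.0002 0 0 0.1; 1 0 0 0 0"
}}

```text
time: 27.63
tool_pos: [0.6124, 0.2967, 0.0985]
ee_rot: [-1.571, -0.0, -0.541]
wrist_force: [0.4, 2.4, -1.1]
width: 0.0179
```

```bash
python3 -c "
from h import *
feels(2)"
```

```text
t 27.63 tcp [0.6124 0.2967 0.0985] phi -2.111 dirTCP -2.104 d 0.1129 F_tool [-0.94  1.09  2.28] Mz -0.114 tau -0.010 w 0.0179
avg tau 0.023 sd 0.024 phi -2.1113 Mz -0.091 F [-1.03  0.5   2.38]
```

Emit:
{"fn": "send_rows", "kwargs": {
  "moves": "1 0.0002 0 0 0.1; 1 0.0002 0 0 0.1; 1 0.0002 0 0 0.1; 1 0.0002 0 0 0.1; 1 0.0002 0 0 0.1; 1 0.0002 0 0 0.1; 1 0.0002 0 0 0.1; 1 0.0002 0 0 0.1; 1 0.0002 0 0 0.1; 1 0.0002 0 0 0.1"
}}

```text
time: 28.57
tool_pos: [0.614, 0.2957, 0.0984]
ee_rot: [-1.571, -0.0, -0.558]
wrist_force: [-0.2, 2.3, -0.8]
width: 0.0177
```

```bash
python3 -c "
from h import *
feel()"
```

```text
t 28.57 tcp [0.614  0.2957 0.0984] phi -2.129 dirTCP -2.121 d 0.1129 F_tool [-1.42  0.82  1.82] Mz -0.096 tau 0.062 w 0.0177
```

Emit:
{"fn": "send_rows", "kwargs": {
  "moves": "1 0.0002 0 0 0.1; 1 0.0002 0 0 0.1; 1 0.0002 0 0 0.1; 1 0.0002 0 0 0.1; 1 0.0002 0 0 0.1; 1 0.0002 0 0 0.1; 1 0.0002 0 0 0.1; 1 0.0002 0 0 0.1; 1 0.0002 0 0 0.1; 1 0.0002 0 0 0.1"
}}

```text
time: 29.4
tool_pos: [0.6157, 0.2946, 0.0984]
ee_rot: [-1.571, -0.0, -0.576]
wrist_force: [0.4, 2.7, -0.8]
width: 0.0178
```

```bash
python3 -c "
from h import *
feel()"
```

```text
t 29.40 tcp [0.6157 0.2946 0.0984] phi -2.146 dirTCP -2.139 d 0.1129 F_tool [-1.13  0.84  2.45] Mz -0.008 tau 0.117 w 0.0178
```

Emit:
{"fn": "send_rows", "kwargs": {
  "moves": "1 0.0002 0 0 0.1; 1 0.0002 0 0 0.1; 1 0.0002 0 0 0.1; 1 0.0002 0 0 0.1; 1 0.0002 0 0 0.1; 1 0.0002 0 0 0.1; 1 0.0002 0 0 0.1; 1 0.0002 0 0 0.1; 1 0.0002 0 0 0.1; 1 0.0002 0 0 0.1"
}}

```text
time: 30.23
tool_pos: [0.6174, 0.2935, 0.0985]
ee_rot: [-1.571, -0.0, -0.593]
wrist_force: [0.6, 3.1, 0.1]
width: 0.0176
```

```bash
python3 -c "
from h import *
feel()"
```

```text
t 30.23 tcp [0.6174 0.2935 0.0985] phi -2.164 dirTCP -2.157 d 0.1128 F_tool [-1.19 -0.1   2.92] Mz -0.094 tau 0.039 w 0.0176
```

Emit:
{"fn": "send_rows", "kwargs": {
  "moves": "1 0.0002 0 0 0.1; 1 0.0002 0 0 0.1; 1 0.0002 0 0 0.1; 1 0.0002 0 0 0.1; 1 0.0002 0 0 0.1; 1 0.0002 0 0 0.1; 1 0.0002 0 0 0.1; 1 0.0002 0 0 0.1; 1 0.0002 0 0 0.1; 1 0.0002 0 0 0.1"
}}

```text
time: 31.07
tool_pos: [0.619, 0.2924, 0.0984]
ee_rot: [-1.571, -0.0, -0.61]
wrist_force: [0.0, 3.1, -1.8]
width: 0.018
```

```bash
python3 -c "
from h import *
feel()"
```

```text
t 31.07 tcp [0.619  0.2924 0.0984] phi -2.181 dirTCP -2.174 d 0.1128 F_tool [-1.75  1.77  2.52] Mz -0.136 tau 0.059 w 0.0180
```

Emit:
{"fn": "send_rows", "kwargs": {
  "moves": "1 0.0002 0 0 0.1; 1 0.0002 0 0 0.1; 1 0.0002 0 0 0.1; 1 0.0002 0 0 0.1; 1 0.0002 0 0 0.1; 1 0.0002 0 0 0.1; 1 0.0002 0 0 0.1; 1 0.0002 0 0 0.1; 1 0.0002 0 0 0.1; 1 0.0002 0 0 0.1"
}}

```text
time: 31.9
tool_pos: [0.6206, 0.2913, 0.0984]
ee_rot: [-1.571, -0.0, -0.628]
wrist_force: [0.1, 3.2, -0.4]
width: 0.0176
```

```bash
python3 -c "
from h import *
feel()"
```

```text
t 31.90 tcp [0.6206 0.2913 0.0984] phi -2.199 dirTCP -2.192 d 0.1128 F_tool [-1.84  0.43  2.63] Mz -0.150 tau 0.055 w 0.0176
```

Emit:
{"fn": "send_rows", "kwargs": {
  "moves": "1 0.0002 0 0 0.1; 1 0.0002 0 0 0.1; 1 0.0002 0 0 0.1; 1 0.0002 0 0 0.1; 1 0.0002 0 0 0.1; 1 0.0002 0 0 0.1; 1 0.0002 0 0 0.1; 1 0.0002 0 0 0.1; 1 0.0002 0 0 0.1; 1 0.0002 0 0 0.1"
}}

```text
time: 32.73
tool_pos: [0.6222, 0.2901, 0.0984]
ee_rot: [-1.571, -0.0, -0.645]
wrist_force: [-0.7, 2.7, -0.8]
width: 0.0176
```

```bash
python3 -c "
from h import *
feel()"
```

```text
t 32.73 tcp [0.6222 0.2901 0.0984] phi -2.216 dirTCP -2.209 d 0.1128 F_tool [-2.22  0.82  1.72] Mz -0.142 tau 0.107 w 0.0176
```

Emit:
{"fn": "send_rows", "kwargs": {
  "moves": "1 0.0002 0 0 0.1; 1 0.0002 0 0 0.1; 1 0.0002 0 0 0.1; 1 0.0002 0 0 0.1; 1 0.0002 0 0 0.1; 1 0.0002 0 0 0.1; 1 0.0002 0 0 0.1; 1 0.0002 0 0 0.1; 1 0.0002 0 0 0.1; 1 0.0002 0 0 0.1"
}}

```text
time: 33.57
tool_pos: [0.6238, 0.2888, 0.0984]
ee_rot: [-1.571, -0.0, -0.663]
wrist_force: [-0.2, 3.5, 0.1]
width: 0.018
```

```bash
python3 -c "
from h import *
feel()
c=imaging.snapshot('top');crop(c,140,190,220,245,9,'t9.png')"
```

```text
t 33.57 tcp [0.6238 0.2888 0.0984] phi -2.234 dirTCP -2.227 d 0.1128 F_tool [-2.35 -0.07  2.65] Mz -0.206 tau 0.058 w 0.0180
```

View pics/t9.png

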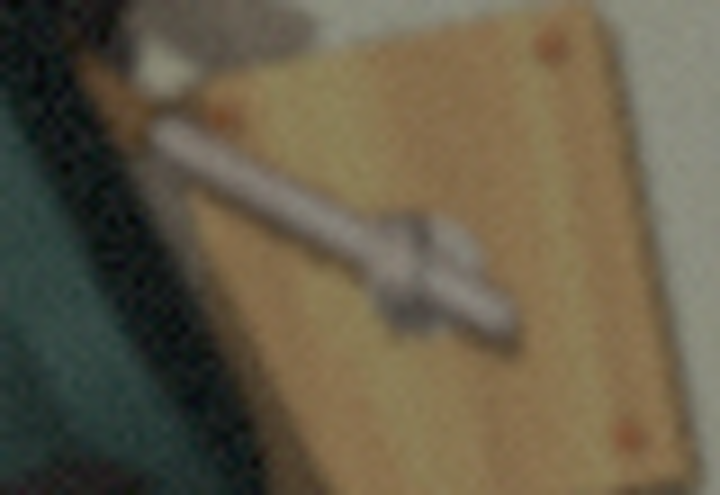

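Emit:
{"fn": "send_rows", "kwargs": {
  "moves": "1 0.0002 0 0 0.12; 1 0.0002 0 0 0.12; 1 0.0002 0 0 0.12; 1 0.0002 0 0 0.12; 1 0.0002 0 0 0.12; 1 0.0002 0 0 0.1; 1 0.0002 0 0 0.1; 1 0.0002 0 0 0.1; 1 0.0002 0 0 0.1; 1 0.0002 0 0 0.1"
}}

```text
time: 34.45
tool_pos: [0.6254, 0.2876, 0.0985]
ee_rot: [-1.571, -0.0, -0.682]
wrist_force: [0.7, 3.2, -0.3]
width: 0.0178
```

```bash
python3 -c "
from h import *
feel()"
```

```text
t 34.45 tcp [0.6254 0.2876 0.0985] phi -2.253 dirTCP -2.245 d 0.1128 F_tool [-1.48  0.34  2.9 ] Mz -0.126 tau 0.038 w 0.0178
```

Emit:
{"fn": "send_rows", "kwargs": {
  "moves": "1 0.0002 0 0 0.1; 1 0.0002 0 0 0.1; 1 0.0002 0 0 0.1; 1 0.0002 0 0 0.1; 1 0.0002 0 0 0.1; 1 0.0002 0 0 0.1; 1 0.0002 0 0 0.1; 1 0.0002 0 0 0.1; 1 0.0002 0 0 0.1; 1 0.0002 0 0 0.1"
}}

```text
time: 35.28
tool_pos: [0.6269, 0.2863, 0.0984]
ee_rot: [-1.571, -0.0, -0.699]
wrist_force: [0.1, 2.8, -2.0]
width: 0.018
```

```bash
python3 -c "
from h import *
feel()"
```

```text
t 35.28 tcp [0.6269 0.2863 0.0984] phi -2.270 dirTCP -2.263 d 0.1128 F_tool [-1.7   1.95  2.23] Mz -0.131 tau 0.060 w 0.0180
```

Emit:
{"fn": "send_rows", "kwargs": {
  "moves": "1 0.0002 0 0 0.1; 1 0.0002 0 0 0.1; 1 0.0002 0 0 0.1; 1 0.0002 0 0 0.1; 1 0.0002 0 0 0.1; 1 0.0002 0 0 0.1; 1 0.0002 0 0 0.1; 1 0.0002 0 0 0.1; 1 0.0002 0 0 0.1; 1 0.0002 0 0 0.1"
}}

```text
time: 36.12
tool_pos: [0.6285, 0.285, 0.0984]
ee_rot: [-1.571, -0.0, -0.717]
wrist_force: [0.9, 3.5, -0.5]
width: 0.0177
```

```bash
python3 -c "
from h import *
feel()"
```

```text
t 36.12 tcp [0.6285 0.285  0.0984] phi -2.288 dirTCP -2.281 d 0.1127 F_tool [-1.57  0.55  3.22] Mz -0.205 tau -0.031 w 0.0177
```

Emit:
{"fn": "send_rows", "kwargs": {
  "moves": "1 0.0002 0 0 0.1; 1 0.0002 0 0 0.1; 1 0.0002 0 0 0.1; 1 0.0002 0 0 0.1; 1 0.0002 0 0 0.1; 1 0.0002 0 0 0.1; 1 0.0002 0 0 0.1; 1 0.0002 0 0 0.1; 1 0.0002 0 0 0.1; 1 0.0002 0 0 0.1"
}}

```text
time: 36.95
tool_pos: [0.6299, 0.2837, 0.0984]
ee_rot: [-1.571, 0.0, -0.734]
wrist_force: [0.1, 2.4, -0.5]
width: 0.0179
```

```bash
python3 -c "
from h import *
feel()"
```

```text
t 36.95 tcp [0.6299 0.2837 0.0984] phi -2.305 dirTCP -2.298 d 0.1128 F_tool [-1.51  0.51  1.83] Mz -0.160 tau 0.009 w 0.0179
```

Emit:
{"fn": "send_rows", "kwargs": {
  "moves": "1 0.0002 0 0 0.1; 1 0.0002 0 0 0.1; 1 0.0002 0 0 0.1; 1 0.0002 0 0 0.1; 1 0.0002 0 0 0.1; 1 0.0002 0 0 0.1; 1 0.0002 0 0 0.1; 1 0.0002 0 0 0.1; 1 0.0002 0 0 0.1; 1 0.0002 0 0 0.1"
}}

```text
time: 37.78
tool_pos: [0.6314, 0.2824, 0.0984]
ee_rot: [-1.571, 0.0, -0.752]
wrist_force: [-1.4, 4.4, -1.4]
width: 0.0179
```

```bash
python3 -c "
from h import *
feel()"
```

```text
t 37.78 tcp [0.6314 0.2824 0.0984] phi -2.323 dirTCP -2.315 d 0.1128 F_tool [-3.96  1.41  2.26] Mz -0.182 tau 0.263 w 0.0179
```

```bash
python3 -c "
from h import *
feels(3)"
```

```text
t 37.78 tcp [0.6314 0.2824 0.0984] phi -2.323 dirTCP -2.315 d 0.1128 F_tool [-3.96  1.41  2.26] Mz -0.182 tau 0.263 w 0.0179
avg tau 0.207 sd 0.057 phi -2.3226 Mz -0.186 F [-3.51  0.96  2.87]
```

Emit:
{"fn": "send_rows", "kwargs": {
  "moves": "1 0.0002 0 0 0.1; 1 0.0002 0 0 0.1; 1 0.0002 0 0 0.1; 1 0.0001 0 0 0.1; 1 0 0 0 0; 1 0 0 0 0; 1 0 0 0 0; 1 0 0 0 0; 1 0 0 0 0; 1 0 0 0 0"
}}

```text
time: 38.77
tool_pos: [0.632, 0.2819, 0.0985]
ee_rot: [-1.571, -0.0, -0.759]
wrist_force: [-0.6, 4.4, -0.3]
width: 0.0176
```

```bash
python3 -c "
from h import *
feels(3)"
```

```text
t 38.77 tcp [0.632  0.2819 0.0985] phi -2.329 dirTCP -2.322 d 0.1128 F_tool [-3.49  0.27  2.82] Mz -0.178 tau 0.213 w 0.0176
avg tau 0.128 sd 0.084 phi -2.3294 Mz -0.210 F [-3.02  0.83  2.57]
```

Emit:
{"fn": "send_rows", "kwargs": {
  "moves": "1 0.0002 0 0 0.1; 1 0.0002 0 0 0.1; 1 0.0002 0 0 0.1; 1 0.0002 0 0 0.1; 1 0.0002 0 0 0.1; 1 0.0002 0 0 0.1; 1 0 0 0 0; 1 0 0 0 0; 1 0 0 0 0; 1 0 0 0 0"
}}

```text
time: 39.75
tool_pos: [0.6328, 0.2811, 0.0984]
ee_rot: [-1.571, -0.0, -0.769]
wrist_force: [-0.4, 4.7, -1.1]
width: 0.0177
```

```bash
python3 -c "
from h import *
feels(3)"
```

```text
t 39.75 tcp [0.6328 0.2811 0.0984] phi -2.340 dirTCP -2.332 d 0.1127 F_tool [-3.5   1.07  3.09] Mz -0.204 tau 0.188 w 0.0177
avg tau 0.223 sd 0.065 phi -2.3400 Mz -0.197 F [-3.75  0.61  3.27]
```

Emit:
{"fn": "send_rows", "kwargs": {
  "moves": "1 0.0002 0 0 0.1; 1 0.0002 0 0 0.1; 1 0.0002 0 0 0.1; 1 0.0002 0 0 0.1; 1 0.0002 0 0 0.1; 1 0.0002 0 0 0.1; 1 0 0 0 0; 1 0 0 0 0; 1 0 0 0 0; 1 0 0 0 0"
}}

```text
time: 40.73
tool_pos: [0.6336, 0.2804, 0.0984]
ee_rot: [-1.571, 0.0, -0.78]
wrist_force: [-0.1, 5.8, -0.1]
width: 0.0176
```

```bash
python3 -c "
from h import *
feels(3)"
```

```text
t 40.73 tcp [0.6336 0.2804 0.0984] phi -2.350 dirTCP -2.342 d 0.1128 F_tool [-4.17  0.14  4.03] Mz -0.185 tau 0.282 w 0.0176
avg tau 0.264 sd 0.058 phi -2.3503 Mz -0.178 F [-3.95  0.82  3.47]
```

Emit:
{"fn": "send_rows", "kwargs": {
  "moves": "1 0.0002 0 0 0.1; 1 0.0002 0 0 0.1; 1 0.0002 0 0 0.1; 1 0.0002 0 0 0.1; 1 0.0002 0 0 0.1; 1 0.0002 0 0 0.1; 1 0.0002 0 0 0.1; 1 0.0002 0 0 0.1; 1 0 0 0 0; 1 0 0 0 0"
}}

```text
time: 41.72
tool_pos: [0.6346, 0.2794, 0.0984]
ee_rot: [-1.571, 0.001, -0.793]
wrist_force: [-1.0, 5.4, -0.4]
width: 0.0175
```

```bash
python3 -c "
from h import *
feels(3)"
```

```text
t 41.72 tcp [0.6346 0.2794 0.0984] phi -2.364 dirTCP -2.354 d 0.1128 F_tool [-4.55  0.41  3.1 ] Mz -0.131 tau 0.378 w 0.0175
avg tau 0.341 sd 0.074 phi -2.3641 Mz -0.140 F [-4.3   0.41  3.36]
```

Emit:
{"fn": "send_rows", "kwargs": {
  "moves": "1 0.0002 0 0 0.1; 1 0.0002 0 0 0.1; 1 0.0002 0 0 0.1; 1 0 0 0 0; 1 0 0 0 0; 1 0 0 0 0; 1 0 0 0 0; 1 0 0 0 0; 1 0 0 0 0; 1 0 0 0 0"
}}

```text
time: 42.7
tool_pos: [0.6349, 0.279, 0.0984]
ee_rot: [-1.571, 0.001, -0.798]
wrist_force: [-0.6, 5.7, -0.7]
width: 0.0174
```

```bash
python3 -c "
from h import *
feels(3)"
```

```text
t 42.70 tcp [0.6349 0.279  0.0984] phi -2.369 dirTCP -2.359 d 0.1128 F_tool [-4.51  0.68  3.59] Mz -0.170 tau 0.335 w 0.0174
avg tau 0.317 sd 0.052 phi -2.3692 Mz -0.141 F [-4.1   0.78  3.39]
```

Emit:
{"fn": "send_rows", "kwargs": {
  "moves": "1 0.0002 0 0 0.1; 1 0.0002 0 0 0.1; 1 0.0002 0 0 0.1; 1 0.0001 0 0 0.1; 1 0 0 0 0; 1 0 0 0 0; 1 0 0 0 0; 1 0 0 0 0; 1 0 0 0 0; 1 0 0 0 0"
}}

```text
time: 43.68
tool_pos: [0.6354, 0.2784, 0.0984]
ee_rot: [-1.571, 0.001, -0.805]
wrist_force: [-1.8, 5.4, -0.9]
width: 0.0179
```

```bash
python3 -c "
from h import *
feels(4)"
```

```text
t 43.68 tcp [0.6354 0.2784 0.0984] phi -2.376 dirTCP -2.365 d 0.1126 F_tool [-5.17  0.91  2.41] Mz -0.094 tau 0.485 w 0.0179
avg tau 0.439 sd 0.050 phi -2.3761 Mz -0.094 F [-4.76  0.67  2.74]
```

Emit:
{"fn": "send_rows", "kwargs": {
  "moves": "1 -0.003 0 0 -1.5; 1 -0.006 0 0 -3.2; 1 -0.0065 0 0 -3.2; 1 -0.006 0 0 -3.2; 1 -0.0065 0 0 -3.2; 1 -0.006 0 0 -3.2; 1 -0.0065 0 0 -3.2; 1 -0.006 0 0 -3.2; 1 -0.003 0 0 -1.5; 1 0 0 0 0"
}}

```text
time: 44.72
tool_pos: [0.5951, 0.3051, 0.0982]
ee_rot: [-1.573, -0.001, -0.362]
wrist_force: [-0.5, 0.3, -1.3]
width: 0.0175
```

```bash
python3 -c "
from h import *
feels(1)
c=imaging.snapshot('top');crop(c,140,190,220,245,9,'t10.png')"
```

```text
t 44.72 tcp [0.5951 0.3051 0.0982] phi -1.933 dirTCP -1.934 d 0.1130 F_tool [-0.56  1.34  0.17] Mz 0.002 tau 0.065 w 0.0175
avg tau 0.031 sd 0.034 phi -1.9334 Mz -0.010 F [-0.37  1.16 -0.06]
```

View pics/t10.png

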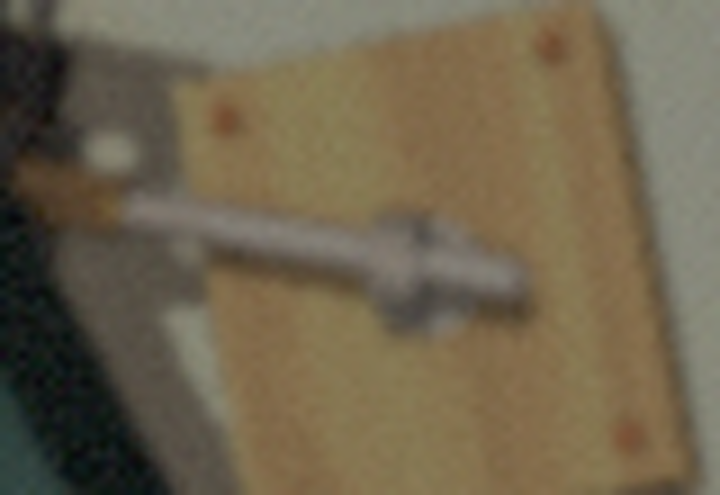

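Emit:
{"fn": "send_rows", "kwargs": {
  "moves": "1 0 0 0.004 0; 1 0 0 0.007 0; 1 0 0 0.007 0; 1 0 0 0.008 0; 1 0 0 0.008 0; 1 0 0 0.008 0; 1 0 0 0.008 0; 1 0 0 0.008 0; 1 0 0 0.006 0; 1 0 0 0 0"
}}

```text
time: 45.65
tool_pos: [0.6183, 0.3676, 0.0981]
ee_rot: [-1.57, 0.0, -0.361]
wrist_force: [-0.4, 0.7, -1.2]
width: 0.0175
```

```bash
python3 -c "
from h import *
feel()
p,R,o=tcp(); c=[p[0],p[1],.20,o['ee_rot'][2]]
plan((p[0],p[1],.20),o['ee_rot'][2],5,1)
plan((0.4526,-0.1525,0.20),1.2523,25,1,cur=c)
c=imaging.snapshot('scene');crop(c,250,140,400,240,5,'s10.png')"
```

```text
t 45.65 tcp [0.6183 0.3676 0.0981] phi -1.932 dirTCP -1.931 d 0.1796 F_tool [-0.59  1.16  0.53] Mz -0.038 tau 0.067 w 0.0175
1 0.0000 -0.0204 0.0000 -0.00; 1 0.0000 -0.0204 0.0000 -0.00; 1 0.0000 -0.0204 0.0000 -0.00; 1 0.0000 -0.0203 0.0000 -0.00; 1 0.0000 -0.0204 0.0000 -0.00; 1 0 0 0 0; 1 0 0 0 0; 1 0 0 0 0; 1 0 0 0 0; 1 0 0 0 0

1 0.0012 0.0000 -0.0218 -3.70; 1 -0.0003 0.0000 -0.0218 -3.70; 1 -0.0017 0.0000 -0.0218 -3.70; 1 -0.0031 0.0000 -0.0216 -3.70; 1 -0.0045 0.0000 -0.0214 -3.70; 1 -0.0058 0.0000 -0.0210 -3.70; 1 -0.0072 0.0000 -0.0206 -3.70; 1 -0.0085 0.0000 -0.0201 -3.70; 1 -0.0098 0.0000 -0.0195 -3.70; 1 -0.0110 0.0000 -0.0189 -3.70

1 -0.0122 0.0000 -0.0181 -3.70; 1 -0.0133 0.0000 -0.0173 -3.70; 1 -0.0144 0.0000 -0.0164 -3.70; 1 -0.0155 0.0000 -0.0154 -3.70; 1 -0.0164 0.0000 -0.0144 -3.70; 1 -0.0173 0.0000 -0.0133 -3.70; 1 -0.0181 0.0000 -0.0122 -3.69; 1 -0.0189 0.0000 -0.0110 -3.70; 1 -0.0196 0.0000 -0.0097 -3.69; 1 -0.0201 0.0000 -0.0084 -3.70

1 -0.0206 0.0000 -0.0071 -3.69; 1 -0.0211 0.0000 -0.0058 -3.70; 1 -0.0214 0.0000 -0.0044 -3.69; 1 -0.0216 0.0000 -0.0031 -3.70; 1 -0.0218 0.0000 -0.0016 -3.69; 1 0 0 0 0; 1 0 0 0 0; 1 0 0 0 0; 1 0 0 0 0; 1 0 0 0 0
```

View pics/s10.png

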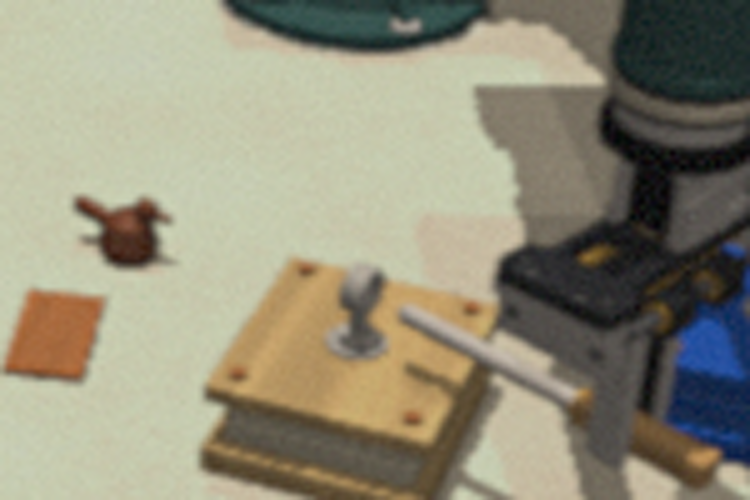

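The bar is out. Next: lift it, fly it back and turn it to the rest's heading.

Emit:
{"fn": "send_rows", "kwargs": {
  "moves": "1 0 -0.015 0 0; 1 0 -0.022 0 0; 1 0 -0.022 0 0; 1 0 -0.022 0 0; 1 0 -0.021 0 0; 1 0.001 0 -0.012 -3.7; 1 0 0 -0.022 -3.7; 1 -0.002 0 -0.022 -3.7; 1 -0.003 0 -0.022 -3.7; 1 -0.005 0 -0.021 -3.7"
}}

```text
time: 46.53
tool_pos: [0.587, 0.2696, 0.2005]
ee_rot: [-1.571, -0.0, -0.037]
wrist_force: [0.9, -0.2, -0.3]
width: 0.0177
```

Emit:
{"fn": "send_rows", "kwargs": {
  "moves": "1 -0.006 0 -0.021 -3.7; 1 -0.007 0 -0.021 -3.7; 1 -0.008 0 -0.020 -3.7; 1 -0.010 0 -0.020 -3.7; 1 -0.011 0 -0.019 -3.7; 1 -0.012 0 -0.018 -3.7; 1 -0.013 0 -0.017 -3.7; 1 -0.014 0 -0.016 -3.7; 1 -0.016 0 -0.015 -3.7; 1 -0.016 0 -0.014 -3.7"
}}

```text
time: 47.37
tool_pos: [0.5206, 0.0627, 0.2007]
ee_rot: [-1.571, 0.0, 0.609]
wrist_force: [0.0, -1.1, -0.8]
width: 0.0183
```

```bash
python3 -c "
from h import *
feel()
plan((0.4526,-0.1525,0.15),1.2523,12,1)"
```

```text
t 47.37 tcp [0.5206 0.0627 0.2007] phi -0.962 dirTCP 1.324 d 0.1411 F_tool [-0.64  0.81 -0.93] Mz 0.051 tau 0.092 w 0.0183
1 -0.0149 0.0042 -0.0115 -3.07; 1 -0.0155 0.0042 -0.0107 -3.07; 1 -0.0160 0.0042 -0.0098 -3.07; 1 -0.0166 0.0042 -0.0089 -3.07; 1 -0.0170 0.0042 -0.0080 -3.07; 1 -0.0174 0.0042 -0.0071 -3.07; 1 -0.0178 0.0042 -0.0062 -3.07; 1 -0.0181 0.0043 -0.0052 -3.07; 1 -0.0183 0.0042 -0.0042 -3.08; 1 -0.0185 0.0043 -0.0033 -3.07

1 -0.0187 0.0042 -0.0023 -3.08; 1 -0.0187 0.0043 -0.0012 -3.07; 1 0 0 0 0; 1 0 0 0 0; 1 0 0 0 0; 1 0 0 0 0; 1 0 0 0 0; 1 0 0 0 0; 1 0 0 0 0; 1 0 0 0 0
```

Emit:
{"fn": "send_rows", "kwargs": {
  "moves": "1 -0.015 0.004 -0.011 -3.1; 1 -0.015 0.004 -0.011 -3.1; 1 -0.016 0.004 -0.010 -3.1; 1 -0.017 0.004 -0.009 -3.1; 1 -0.017 0.004 -0.008 -3.1; 1 -0.017 0.004 -0.007 -3.1; 1 -0.018 0.004 -0.006 -3.1; 1 -0.018 0.004 -0.005 -3.1; 1 -0.018 0.004 -0.004 -3.1; 1 -0.018 0.004 -0.003 -3.1"
}}

```text
time: 48.2
tool_pos: [0.4637, -0.115, 0.1606]
ee_rot: [-1.571, 0.0, 1.149]
wrist_force: [0.3, -0.6, -1.5]
width: 0.0175
```

```bash
python3 -c "
from h import *
feel()
plan((0.4526,-0.1525,0.12),1.2523,6,1)"
```

```text
t 48.20 tcp [ 0.4637 -0.115   0.1606] phi -0.421 dirTCP 1.288 d 0.3275 F_tool [-0.44  1.48 -0.54] Mz 0.036 tau 0.190 w 0.0175
1 -0.0065 0.0068 -0.0009 -0.98; 1 -0.0065 0.0068 -0.0007 -0.98; 1 -0.0065 0.0067 -0.0006 -0.98; 1 -0.0065 0.0068 -0.0006 -0.99; 1 -0.0065 0.0067 -0.0004 -0.98; 1 -0.0065 0.0068 -0.0003 -0.99; 1 0 0 0 0; 1 0 0 0 0; 1 0 0 0 0; 1 0 0 0 0
```

Emit:
{"fn": "send_rows", "kwargs": {
  "moves": "1 -0.006 0.006 -0.001 -1; 1 -0.006 0.006 -0.001 -1; 1 -0.006 0.006 -0.001 -1; 1 -0.006 0.006 -0.001 -1; 1 -0.006 0.006 0 -1; 1 -0.003 0.006 0 -0.5; 1 0 0 0 0; 1 0 0 0 0; 1 0 0 0 0; 1 0 0 0 0"
}}

```text
time: 49.03
tool_pos: [0.4563, -0.1459, 0.125]
ee_rot: [-1.572, 0.0, 1.243]
wrist_force: [0.4, -0.6, -0.4]
width: 0.0179
```

```bash
python3 -c "
from h import *
feel()
plan((0.4526,-0.1525,0.085),1.2523,5,1)
s=imaging.snapshot('scene');crop(s,175,130,275,205,7,'s11.png')
p,R,o=tcp()"
```

```text
t 49.03 tcp [ 0.4563 -0.1459  0.125 ] phi -0.327 dirTCP 1.292 d 0.3593 F_tool [-0.47  0.35 -0.55] Mz 0.006 tau 0.196 w 0.0179
1 -0.0015 0.0080 0.0003 -0.10; 1 -0.0015 0.0080 0.0003 -0.10; 1 -0.0015 0.0080 0.0003 -0.10; 1 -0.0014 0.0080 0.0002 -0.10; 1 -0.0015 0.0080 0.0003 -0.11; 1 0 0 0 0; 1 0 0 0 0; 1 0 0 0 0; 1 0 0 0 0; 1 0 0 0 0
```

View pics/s11.png

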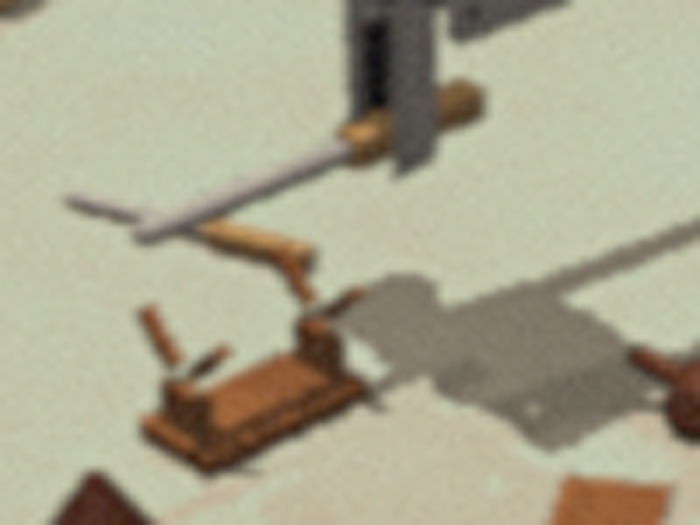

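Emit:
{"fn": "send_rows", "kwargs": {
  "moves": "1 -0.0015 0.008 0.0003 -0.1; 1 -0.0015 0.008 0.0003 -0.1; 1 -0.0015 0.008 0.0003 -0.1; 1 -0.0015 0.008 0.0002 -0.1; 1 -0.0015 0.008 0.0003 -0.1; 1 0 0 0 0; 1 0 0 0 0; 1 0 0 0 0; 1 0 0 0 0; 1 0 0 0 0"
}}

```text
time: 49.92
tool_pos: [0.4527, -0.1529, 0.0851]
ee_rot: [-1.572, 0.0, 1.252]
wrist_force: [0.0, -0.1, -0.2]
width: 0.0178
```

```bash
python3 -c "
from h import *
feel()
plan((0.4526,-0.1525,0.0515),1.2523,8,1)
s=imaging.snapshot('scene');crop(s,175,130,275,205,7,'s12.png')
t=imaging.snapshot('top');crop(t,290,165,360,265,6,'t12.png')"
```

```text
t 49.92 tcp [ 0.4527 -0.1529  0.0851] phi -0.319 dirTCP 1.288 d 0.3670 F_tool [-0.14  0.24 -0.06] Mz -0.036 tau -0.014 w 0.0178
1 0.0000 0.0042 0.0000 -0.00; 1 0.0001 0.0042 0.0000 -0.00; 1 0.0000 0.0042 0.0000 -0.00; 1 0.0001 0.0042 0.0000 -0.00; 1 0.0000 0.0042 0.0001 -0.00; 1 0.0001 0.0042 0.0000 -0.01; 1 0.0000 0.0042 0.0001 -0.00; 1 0.0001 0.0042 0.0000 -0.01; 1 0 0 0 0; 1 0 0 0 0
```

View pics/s12.png

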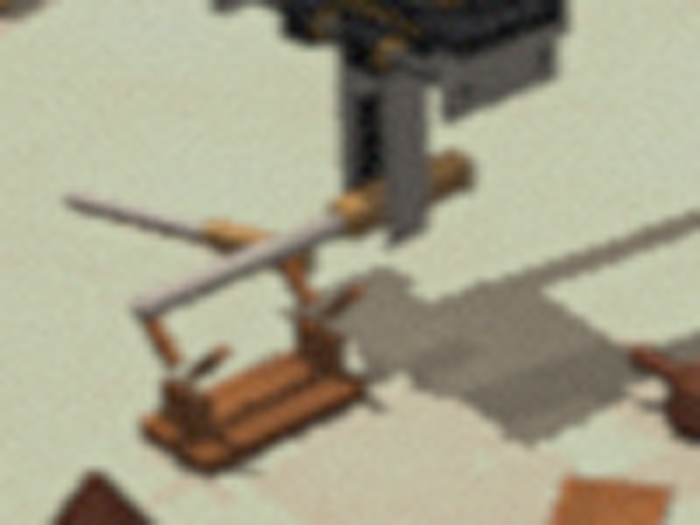

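View pics/t12.png

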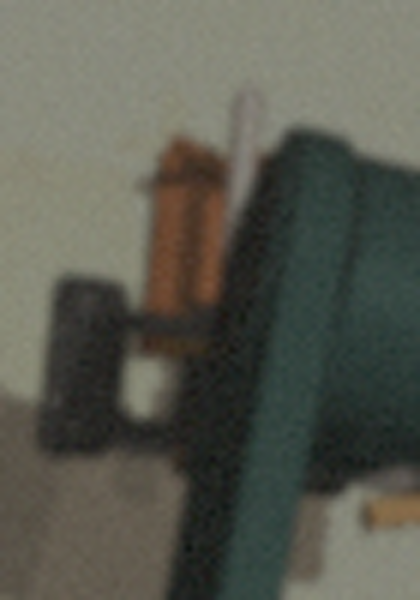

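Emit:
{"fn": "send_rows", "kwargs": {
  "moves": "1 0 0.004 0 0; 1 0 0.004 0 0; 1 0 0.004 0 0; 1 0 0.004 0 0; 1 0 0.004 0 0; 1 0 0.004 0 0; 1 0 0.004 0 0; 1 0 0.004 0 0; 1 0 0.0015 0 0; 1 0 0 0 0"
}}

```text
time: 50.85
tool_pos: [0.4525, -0.1522, 0.0512]
ee_rot: [-1.571, -0.001, 1.252]
wrist_force: [-0.8, 3.2, 0.7]
width: 0.0176
```

```bash
python3 -c "
from h import *
feels(1)
s=imaging.snapshot('scene');crop(s,175,130,275,205,7,'s13.png')"
```

```text
t 50.85 tcp [ 0.4525 -0.1522  0.0512] phi -0.319 dirTCP 1.287 d 0.3663 F_tool [ 2.8  -0.68  1.79] Mz 0.075 tau -0.543 w 0.0176
avg tau -0.384 sd 0.160 phi -0.3186 Mz 0.066 F [ 2.6  -0.61  1.32]
```

View pics/s13.png

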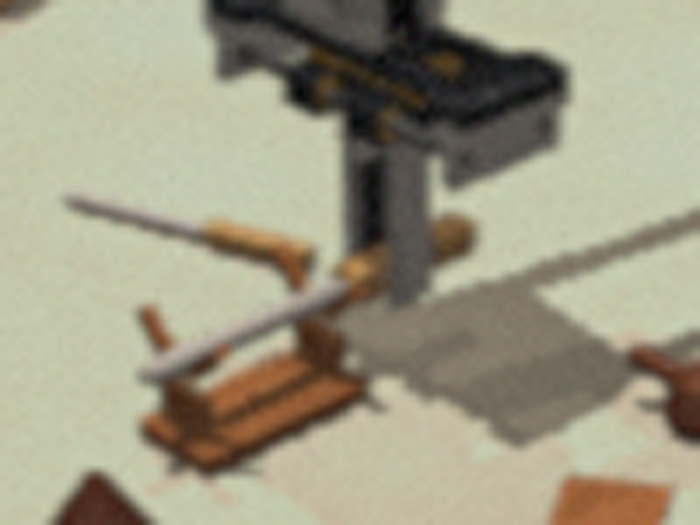

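It now matches the picture from the grasp, with the tip at (150,375). I'll open to half and go up.

Emit:
{"fn": "send_rows", "kwargs": {
  "moves": "0.5 0 0 0 0; 0.3 0 0 0 0; 0.1 0 0 0 0; 0 0 0 0 0; 0 0 0 0 0; 0 0 0 0 0; 0 0 0 0 0; 0 0 0 0 0; 0 0 -0.005 0 0; 0 0 -0.010 0 0"
}}

```text
time: 51.78
tool_pos: [0.4512, -0.1523, 0.0652]
ee_rot: [-1.568, -0.0, 1.252]
wrist_force: [0.1, -0.2, -0.9]
width: 0.047
```

Emit:
{"fn": "send_rows", "kwargs": {
  "moves": "0 0 -0.015 0 0; 0 0 -0.020 0 0; 0 0 -0.020 0 0; 0 0 -0.020 0 0; 0 0 -0.020 0 0; 0 0 -0.020 0 0; 0 0 -0.015 0 0; 0 0 -0.006 0 0; 0 0 0 0 0; 0 0 0 0 0"
}}

```text
time: 52.62
tool_pos: [0.4522, -0.1527, 0.2021]
ee_rot: [-1.571, 0.0, 1.252]
wrist_force: [0.4, -0.5, 0.6]
width: 0.0469
```

```bash
python3 - <<'E'
from h import *
np.set_printoptions(precision=4,suppress=True)
feel()
w=imaging.snapshot("wrist"); cv2.imwrite("pics/w20.png",w["image"][:,:,::-1])
crop(w,210,130,300,300,3.5,"w21.png")
s=imaging.snapshot("scene"); cv2.imwrite("pics/s20.png",s["image"][:,:,::-1])
for n in ["dog","lizard","bird","pot","tower","scraper","brush"]:
    print(n,[(d["conf"],ray(s,d["centre"],0)[:2]) for d in imaging.landmark_of(s,n)][:2])
E
```

```text
t 52.62 tcp [ 0.4522 -0.1527  0.2021] phi -0.319 dirTCP 1.287 d 0.3669 F_tool [-0.3  -0.57 -0.54] Mz 0.008 tau 0.202 w 0.0469
dog [(0.54, array([0.7082, 0.0202]))]
lizard [(0.56, array([ 0.6931, -0.3324]))]
bird [(0.49, array([0.4294, 0.0118]))]
pot [(0.79, array([0.7031, 0.3523])), (0.7, array([ 0.3965, -0.1946]))]
tower [(0.59, array([ 0.7622, -0.1086]))]
scraper [(0.49, array([0.5564, 0.0104])), (0.15, array([ 0.531 , -0.1736]))]
brush [(0.74, array([0.7615, 0.143 ]))]
```

View pics/w21.png

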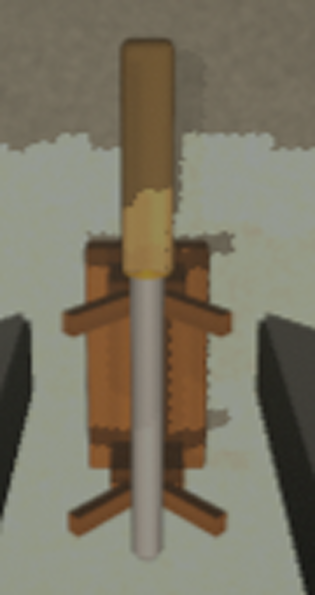

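View pics/s20.png

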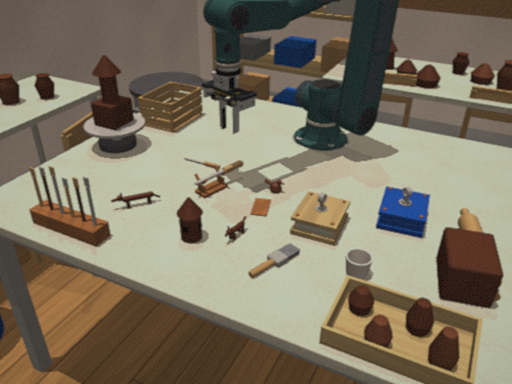

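```bash
python3 -c "
from h import *
print(order.close_job())"
```

```text
the job is handed in; nothing more can be done
None
```

I handed the job in at about 53 s of the 72 s allowed: the screw eye is tight on its seat and the bar is back in its rest. No verdict was reported.

- **Turning the eye:** I put the bar through the loop with its tip about 37 mm past the centre. I then turned the eye clockwise in steps of about 1°, feeling the torque. It averaged about 0.06 N m while the eye turned. Near the end it climbed steadily and the last average was about 0.44 N m (single readings are noisy, ±0.06).
- **Taking the bar out:** I swung the bar back into line with the hole, and the torque fell to about zero. The bar then came out without resistance.
- **Last checks:** The wrist picture shows the bar in both forks, looking as it did before the job. The gripper is open and about 0.15 m above it. In the scene picture the figures, the pot and the tools stand where they were; the brush had not been found in that view at the start. The networks put them within about 15 mm of their first readings, which is about their normal scatter.
- **Where measurements disagreed:**
  - **Eye position:** The first wrist-camera estimate was about 3–4 mm off sideways compared with the other two views. I corrected it before inserting the bar.
  - **Final torque:** The reading just before the last was 0.32 N m, so the true torque lies between about 0.32 and 0.44 N m, which is in the tight band, though its top is close to the 0.45 N m limit.
  - **Eye angle:** I could not measure it directly after the bar came out. That it stands on its seat rests on the torque rise and on the last pictures of the ring.

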